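# Release a glued frame from the wedged glue-up jig

### The job

The little pine frame in the glue-up jig has set: please take it out. Swing the red latch a quarter turn open and raise the clear guard until it stands upright; then take the tapping block and knock each jammed wedge loose with it, driving it from its thin end towards its thick end (only the block may touch a wedge until it has come loose), lift the loose wedges out and put them in the blue tray, where the block goes too once you are done with it. When all the wedges are in the tray, lay the frame flat in the middle of the grey mat, then lower the guard gently onto its stop and swing the latch fully shut again, leaving everything else on the bench alone.

Things in the scene. Friction and masses are not known exactly. Their poses are not given: they have to be found in the camera images.
- jig: fixed glue-up jig: aluminium plate 232x300 mm, 10 mm thick. Origin on the table (plate x -102 to +130, y -150 to +150 mm); x from its front (robot side) to the hinge at the back, y left, z up. The frame lies in its middle; wedge stations left and right (wedge along x, thick end to the back) and front (wedge along y, thick end to the left), each with a plywood cleat outside and a sprung shoe inside
- guard_hinge (a point): middle of the guard's hinge line, 50 mm above the table; the line runs along the jig's y axis
- guard (a joint): angle (rad) of the clear guard: 0 shut (level, on its stop), 1.57 upright, 1.9 as far back as it goes. Clear panel in an aluminium rim, 280 mm wide, reaching 205 mm from the hinge, 6 mm thick; shut, it covers wedges and frame. A friction hinge keeps it wherever it is left; 2 to 4 N at the bar moves it. It cannot rise while the latch is shut
- guard_bar (a point): middle of the guard's black pull bar: round, 12 mm thick, 100 mm long, parallel to the hinge and 245 mm from it, with a 34 mm gap between it and the guard's edge; carried by two arms 44 mm either side of its middle. 50 mm above the table when shut. Turns with the guard
- latch (a joint): angle (rad) of the red quarter-turn latch: 0 shut (handle along the jig's -x, its steel tongue over the guard's right rim), pi/2 open (handle along the jig's -y, away from the guard). Grows anticlockwise from above, stays where it is left; about 2.5 N at the handle turns it. Starts within 0.08 of shut
- latch_pivot (a point): the latch's upright turning axis, at the height of the handle (76 mm above the table), right of the guard
- latch_grip (a point): grip point of the latch's red handle, 40 mm from the turning axis, 76 mm above the table. Flat bar 10 mm wide, from 70 to 82 mm above the table, with a 15 mm round end 52 mm from the axis. Own x axis points from here to the axis
- wedge_left_mid (a point): middle (length, width, height) of the left wooden wedge (None if absent): 90 mm long, 22 high, y from thin end (6 mm wide, y=-45, end face centred at x=-6 mm) to thick end (30 mm wide, y=+45), z up. Side x=-9 mm is straight, the other tapers by 15 degrees; 18 mm wide here. 0.04 kg. Jammed, it reaches from 16 to 38 mm above the table, its upper 14 mm free on all sides
- wedge_front_mid (a point): middle (length, width, height) of the front wooden wedge (None if absent): 90 mm long, 22 high, y from thin end (6 mm wide, y=-45, end face centred at x=-6 mm) to thick end (30 mm wide, y=+45), z up. Side x=-9 mm is straight, the other tapers by 15 degrees; 18 mm wide here. 0.04 kg. Jammed, it reaches from 16 to 38 mm above the table, its upper 14 mm free on all sides
- wedge_right_mid (a point): middle (length, width, height) of the right wooden wedge (None if absent): 90 mm long, 22 high, y from thin end (6 mm wide, y=-45, end face centred at x=-6 mm) to thick end (30 mm wide, y=+45), z up. Side x=-9 mm is straight, the other tapers by 15 degrees; 18 mm wide here. 0.04 kg. Jammed, it reaches from 16 to 38 mm above the table, its upper 14 mm free on all sides
- wedge_left: the left wedge as a body (its origin lies 6 mm beside and 11 mm under its middle point, same axes)
- wedge_front: the front wedge as a body, likewise
- wedge_right: the right wedge as a body, likewise
- frame_center (a point): centre, half-way up, of the glued pine frame: 100 (x) by 140 (y) mm, 14 high, bars 20 wide, with a middle brace along x through the centre (grip it across, along y); the openings beside the brace are 60 (x) by 40 (y) mm. In the jig its underside is 10 mm above the table, axes as the jig's; 5 mm free round it once the wedges are out. 0.10 to 0.17 kg
- block_center (a point): centre of the tapping block: dark hardwood with black rubber ends, 100 mm along its x, 30 mm along its y, 36 mm high (z); it starts lying on the table; weighs 0.08 to 0.17 kg
- parts_tray: open blue tray, fixed, 240 mm along its x, 130 mm along its y, 18 mm high, walls and floor 4 mm thick; origin under its middle, on the table. It stands left or right of the jig.
- frame_mat: flat grey mat, fixed, 200 mm along its x, 160 mm along its y, 4 mm thick; origin under its middle, on the table. On the other side of the jig from the tray.
- ink_jar_jet: bystander: small ink jar with a black lid, 67 mm wide, 68 mm high, at the right edge of the table; origin under its middle
- screwdriver: bystander: screwdriver with a red handle, 210 mm long, 24 mm thick, at the front edge; origin on the table under its middle
- spatula: bystander: spatula with a wooden handle, 238 mm long (along its y), 35 mm wide, 14 mm high, on the table in front of the jig; origin under its middle
- shoe_left (a joint): travel (m) of the left station's sprung aluminium shoe between wedge and frame: about 0.0036 with the wedge jammed, 0 when it is free. Spring 3300 N/m: a jammed wedge takes 7 to 16 N to shift along its lane, is free after 14 mm, has 1 to 2 mm play after 20 mm. Shoes, cleats and frame end at most 24 mm above the table; the lane beyond the thick end is free for 30 mm
- shoe_front (a joint): travel (m) of the front station's sprung aluminium shoe between wedge and frame: about 0.0036 with the wedge jammed, 0 when it is free. Spring 3300 N/m: a jammed wedge takes 7 to 16 N to shift along its lane, is free after 14 mm, has 1 to 2 mm play after 20 mm. Shoes, cleats and frame end at most 24 mm above the table; the lane beyond the thick end is free for 30 mm
- shoe_right (a joint): travel (m) of the right station's sprung aluminium shoe between wedge and frame: about 0.0036 with the wedge jammed, 0 when it is free. Spring 3300 N/m: a jammed wedge takes 7 to 16 N to shift along its lane, is free after 14 mm, has 1 to 2 mm play after 20 mm. Shoes, cleats and frame end at most 24 mm above the table; the lane beyond the thick end is free for 30 mm

How it is judged (in metres and radians):
On the way, in this order (a step that is already met when the one before it is completed fails the run):
1. the latch is swung open (more than 1.4 rad) (value of joint latch above 1.4 rad), for 0.2 s.
2. the guard is raised upright (more than 1.4 rad) (value of joint guard above 1.4 rad), for 0.2 s.
3. all wedges that were there lie in the blue tray (x of wedge_left_mid in the frame of parts_tray between -0.116 and 0.116 m and y of wedge_left_mid in the frame of parts_tray between -0.061 and 0.061 m and z of each of wedge_left_mid, wedge_front_mid, wedge_right_mid in the frame of parts_tray below 0.045 m and linear speed of each of wedge_left, wedge_front, wedge_right below 0.03 m/s and x of wedge_front_mid in the frame of parts_tray between -0.116 and 0.116 m and y of wedge_front_mid in the frame of parts_tray between -0.061 and 0.061 m and x of wedge_right_mid in the frame of parts_tray between -0.116 and 0.116 m and y of wedge_right_mid in the frame of parts_tray between -0.061 and 0.061 m), for 0.2 s.
4. the frame lies flat on the grey mat (horizontal distance between frame_center and frame_mat below 0.04 m and height (world z) of frame_center below 0.017 m and angle between frame_center's own z axis and vertical below 0.08 rad), for 0.2 s.
5. the guard is down on its stop (less than 0.04 rad) (value of joint guard below 0.04 rad), for 0.2 s.
6. the latch is swung shut (less than 0.15 rad) (value of joint latch below 0.15 rad), for 0.2 s.
At the end, for the whole second after the job is handed in: Every wedge that was there and the tapping block lie at rest inside the blue tray (middle inside the walls, less than 45 mm up); the frame lies flat on the grey mat, its centre within 40 mm of the mat's centre; the guard is shut (less than 0.04 rad) and the latch is shut (less than 0.15 rad) (all of step 3 and all of step 4 and x of block_center in the frame of parts_tray between -0.116 and 0.116 m and y of block_center in the frame of parts_tray between -0.061 and 0.061 m and z of block_center in the frame of parts_tray below 0.045 m and value of joint guard below 0.04 rad and value of joint latch below 0.15 rad); the robot touches nothing.
It fails at once if the fingers touch a wedge (over 1 N) that has not yet been knocked at least 8 mm from where it was jammed ((contact force between the fingers and wedge_left above 1 N and distance of wedge_left_mid from where it was at the start of the episode below 0.008 m) or (contact force between the fingers and wedge_front above 1 N and distance of wedge_front_mid from where it was at the start of the episode below 0.008 m) or (contact force between the fingers and wedge_right above 1 N and distance of wedge_right_mid from where it was at the start of the episode below 0.008 m)).
It fails at once if the guard is slammed (faster than 1.5 rad/s within 0.25 rad of its stop) (value of joint guard below 0.25 rad and velocity of joint guard below -1.5 rad/s).
It fails at once if the ink jar, the screwdriver or the spatula is moved more than 40 mm (distance of any of ink_jar_jet, screwdriver, spatula from where it was at the start of the episode above 0.04 m).
Of wedge_left, wedge_front, wedge_right only 2 to 3 are there at a start; the rules pass over those that are not, and their reading is None.
At some moment in a run one of knock_block may be knocked a few centimetres aside while the robot is not near it.
Once in a run the grip may slacken for a moment while it holds something.
It also fails if it takes over 210 s, if anything falls off the work surface, if the arm or the gripper's body presses on something with over 40 N, if the wrist force passes 120 N, or if a joint passes its speed limit or range.

### The arm

A 6-joint arm with a two-finger parallel gripper is mounted at the origin on a cart in front of the work surface, level with it; the furniture and walls round the work are solid. World frame = base frame: x ahead of the robot, y to its left, z up, the work surface at z = 0. Lengths are in m, angles in degrees, forces in N, time in s.
With the tool pointing down it reaches from about 0.4 to 0.825 m from the base axis. Payload 7 kg.
Tool frame: the origin (TCP) lies at the very end of the fingers, on their centre line; the grasp point (between the pads) lies 19 mm behind it (ctrl.hold_point_z is the distance from the TCP to the grasp point, in m); z points along the fingers, y is the line along which they close (so a half turn about z gives the same grasp; the last joint's range is limited). The gripper opens to 88 mm and grips with 3 to 60 N. Pads are 19 mm wide; open, the fingers measure 130 mm over their backs; the gripper's body (78 mm by 193 mm) begins 47 mm behind the grasp point.
Start: joints at [89.731, 20.546, 0.682, 0, -70.136, -16.507], TCP at [0.195, 0.646, 0.227] pointing down, gripper open.
Joint ranges: [-176.03, 176.03], [-82.01, 121.73], [-58.28, 71.71], [-173.87, 95.51], [-174.79, -0.11], [-173.66, 173.66]. Speed limits (degrees/s): [136.94, 136.94, 172.46, 180, 180, 180].

### API

Orientations are given as [roll, pitch, yaw] about the fixed x, y, z axes, in that order (R = Rz(yaw) Ry(pitch) Rx(roll)).
In Python, from plant import sensors, viewer, workorder, ctrl gives the robot as it stands.
- The arm moves only by the shell command python3 -m pendant 'ROWS'. ROWS is JSON, a list of rows, each a list of 3 entries, a list of its own where there are three numbers: the opening, from -1 (shut) to 1 (fully open), so that 0 is half open, then the shift along the tool's x, y, z in m, then the turn, a rotation vector about the tool's x, y, z in degrees. A call has 1 to 10 rows; each row is the pose to reach, as a shift and turn from the pose commanded when the call began, along the tool's axes at that moment; what a row does not reach only later rows make up. A row lasts 1/12 s, in which the tool goes at most 41.7 mm and 7.16 degrees, less where a joint would pass 70% of its speed; a pose out of reach is approached as far as the arm can. A call with a gripper value outside its range is refused whole. The fingers move at their own pace and stop on an object; the grip force is fixed at half the most. Time passes only in rows, so rows that repeat a pose let the fingers close. It gives the time, the measured TCP pose, the force, the opening and the grip force at its end, in the units of the state.
- sensors.get_obs(): the state, without advancing time (a new reading comes with each control period).
- viewer.snapshot(name): name is "side" or "top" or "wrist"; returns the picture (420x560x3 uint8, red, green, blue); there is no depth.
- viewer.camera_params(name): a dict with "fx", "fy", "cx", "cy" (pixels), "extrinsics" (4x4, takes a point from world to camera coordinates). Camera axes: x right, y up, looking along -z (the intrinsics and any distortion apply to the point x, -y, -z); pixel columns grow to the right and rows downward; lengths in m; the calibration is good to about 2 mm. A picture is of the moment at which its call begins: read the wrist's pose just before it. camera_params takes no time and is no camera call; for the wrist camera it gives the pose at the moment of the call.
- workorder.close_job(): hands the job in; it is judged then, once.
The state is a dict: "clock": time; "joint_pos": joint angles; "qvel": joint speeds; "tau": joint torques, N m; "tool_pos": TCP position; "orientation": TCP orientation; "force": force on the tool from outside, world axes, zero at the start; "moment": the same for the moment, N m; "opening": finger opening in m; "gripper_force": force on a finger pad.
Only numpy, scipy, OpenCV 4.12 (cv2) and the standard library are available. Lean on these libraries where they do the work, as an engineer would, in place of code of your own. Each camera call takes 0.05 s, during which the arm holds its last target. There are 200 camera calls.

## Working session

There is one attempt and no reset: what is moved stays moved. The work goes in short steps, Python scripts to look and compute and a shell command to move; the robot and the scene stay as the last step left them, time stands still between calls to the robot, and variables do not carry over. Pictures are saved under pics/ and viewed, at most 14 in all, crops included, and the job is handed in when it is done.

```bash
ls; mkdir -p pics; cat > h.py <<'E'
import numpy as np, cv2
from scipy.spatial.transform import Rotation as R
from plant import sensors, viewer, workorder, ctrl
def snap(n,f=None):
    p=viewer.camera_params(n); im=viewer.snapshot(n)
    if f: cv2.imwrite('pics/'+f,im[:,:,::-1])
    return im,p
def ray(p,u,v):
    E=np.array(p['extrinsics']); d=np.array([(u-p['cx'])/p['fx'],-(v-p['cy'])/p['fy'],-1.])
    return -E[:3,:3].T@E[:3,3], E[:3,:3].T@d
def onz(p,u,v,z):
    c,d=ray(p,u,v); return c+d*(z-c[2])/d[2]
def proj(p,X):
    E=np.array(p['extrinsics']); c=E[:3,:3]@np.array(X)+E[:3,3]
    return p['cx']+p['fx']*c[0]/-c[2], p['cy']+p['fy']*c[1]/c[2]
E
python3 - <<'E'
from h import *
for n in ('top','side','wrist'):
    im,p=snap(n,n+'0.png'); print(n,{k:(np.round(v,3).tolist()) for k,v in p.items()})
o=sensors.get_obs(); print(o); print(ctrl.hold_point_z)
E
```

```text
pics
top {'fx': 430.23, 'fy': 430.23, 'cx': 272.153, 'cy': 216.097, 'extrinsics': [[0.0, -1.0, 0.011, -0.056], [0.993, 0.002, 0.117, -0.531], [-0.117, 0.011, 0.993, -1.358], [0.0, 0.0, 0.0, 1.0]]}
side {'fx': 434.094, 'fy': 434.094, 'cx': 283.885, 'cy': 208.657, 'extrinsics': [[-0.998, -0.067, 0.011, 0.504], [0.049, -0.595, 0.802, -0.135], [-0.047, 0.801, 0.597, -1.239], [0.0, 0.0, 0.0, 1.0]]}
wrist {'fx': 321.731, 'fy': 321.731, 'cx': 279.871, 'cy': 212.925, 'extrinsics': [[-0.288, -0.958, 0.001, 0.675], [0.923, -0.278, -0.264, 0.033], [0.253, -0.075, 0.965, -0.388], [0.0, 0.0, 0.0, 1.0]]}
{'clock': 0.15, 'joint_pos': array([ 8.97302193e+01,  2.05800119e+01,  6.46529744e-01, -1.22465639e-02,
       -7.01356938e+01, -1.65058747e+01]), 'qvel': array([-0.04751626, -0.08074583,  0.23329944,  0.05265286, -0.05859685,
       -0.08641678]), 'tau': array([-1.53731591e-03, -5.83275282e+01,  2.93292725e+01,  7.00131521e+00,
        8.78894760e-03, -1.13445478e-04]), 'tool_pos': array([0.19476748, 0.64591644, 0.2258733 ]), 'orientation': array([ 1.79930403e+02, -8.61551226e-03, -1.67798184e+01]), 'force': array([0.86731677, 0.26052982, 0.60306681]), 'moment': array([-0.01017871,  0.00702551, -0.04158415]), 'gripper_force': 0.0, 'opening': 0.08781171849738137}
0.0188
```

View pics/top0.png

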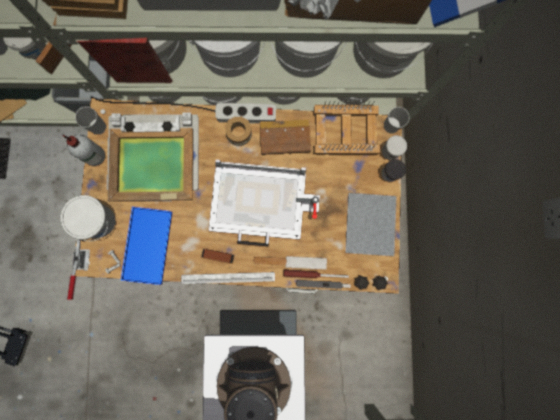

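View pics/side0.png

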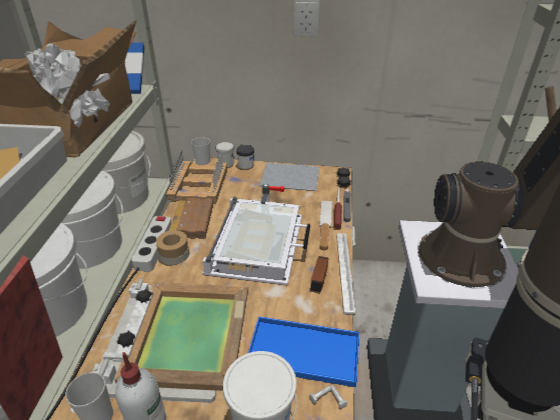

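The top view shows the jig at about (258,202), the bar at (253,240), the latch at (315,207) and the block at (217,256). The tray is at (148,246) on the left and the mat at (372,224) on the right.

```bash
cat >> h.py <<'E'
def blobs(m,amin=30):
    n,l,s,c=cv2.connectedComponentsWithStats(m.astype(np.uint8)); out=[]
    for i in range(1,n):
        if s[i,4]>=amin:
            pts=np.argwhere(l==i)[:,::-1].astype(np.float32); out.append((s[i,4],c[i],pts))
    return sorted(out,key=lambda t:-t[0])
def rect(p,pts,z):
    W=np.array([onz(p,u,v,z)[:2] for u,v in pts]); 
    (c,s,a)=cv2.minAreaRect((W*1000).astype(np.float32)); return np.round(c,1),np.round(s,1),round(a,1)
E
python3 - <<'E'
from h import *
im,p=snap('top'); h=cv2.cvtColor(im,cv2.COLOR_RGB2HSV)
H,S,V=[h[...,i].astype(int) for i in range(3)]
def show(name,m,z,box,k=1):
    mm=np.zeros_like(m); x0,y0,x1,y1=box; mm[y0:y1,x0:x1]=m[y0:y1,x0:x1]
    for a,c,pts in blobs(mm,8)[:k]: print(name,a,np.round(c,1),rect(p,pts,z))
show('tray',(H>100)&(H<125)&(S>150),.018,(100,190,190,300))
show('mat',(S<60)&(V>80)&(V<170),.004,(340,185,405,265))
show('block',(S>80)&(V<100),.036,(195,240,240,270))
show('latch',((H<6)|(H>174))&(S>150),.082,(295,190,330,225),2)
show('bar',(V<60),.056,(225,230,280,255),2)
show('jig',(V>170)&(S<60),.05,(200,155,315,245))
cv2.imwrite('pics/jigtop.png',cv2.resize(im[150:275,190:330,::-1],None,fx=5.6,fy=4.8*5.6/4.8,interpolation=cv2.INTER_CUBIC)[:600])
E
```

```text
tray 2886 [146.2 245.7] (array([437.9, 350.2]), array([127.9, 235.4]), 83.5)
mat 3320 [374.2 224.3] (array([ 511.9, -395.5]), array([191.2, 262.5]), 88.0)
block 22 [231.2 258.5] (array([394.9,  74.3]), array([10. , 23.7]), 76.6)
latch 46 [314.2 211.7] (array([ 543.1, -185.7]), array([12.5, 47.2]), 89.3)
bar 16 [248.5 242.6] (array([444.2,  19.1]), array([47.3,  2.8]), 83.7)
jig 6078 [256.6 203.1] (array([564.8,  -7.8]), array([354.5, 229.1]), 83.7)
```

View pics/jigtop.png

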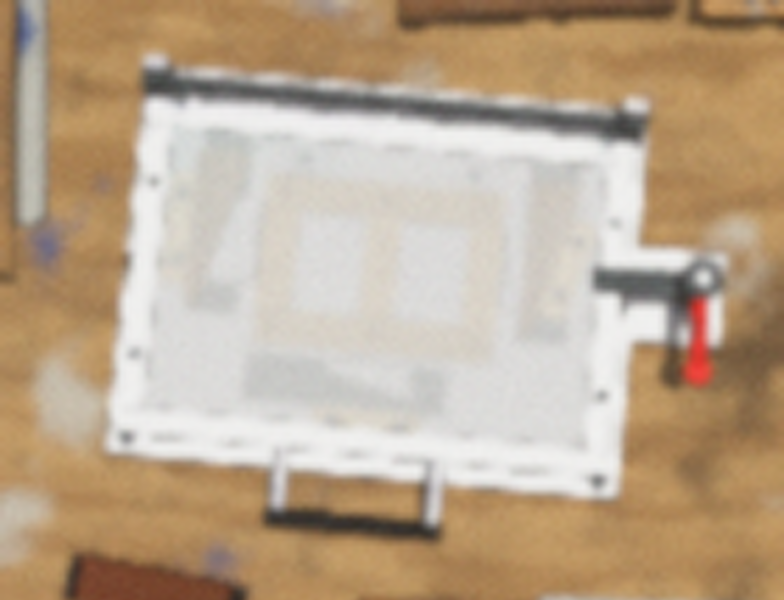

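```bash
cat >> h.py <<'E'
def Rt(yaw): return R.from_euler('xyz',[180,0,yaw],degrees=True)
def pose():
    o=sensors.get_obs(); return np.array(o['tool_pos']),R.from_euler('xyz',o['orientation'],degrees=True),o
def plan(wps,start=None):
    """wps: (xyz,yaw); prints shift, turn(about tool z) relative to previous pose, rows needed"""
    if start is None:
        P,Q,o=pose(); print('t',round(o['clock'],1),'pos',np.round(P,4),'rpy',np.round(o['orientation'],1),'open',round(o['opening'],4))
    else: P,Q=np.array(start[0]),Rt(start[1])
    for x,yaw in wps:
        x=np.array(x,float); q=Rt(yaw) if np.isscalar(yaw) else yaw
        s=Q.inv().apply(x-P); r=(Q.inv()*q).as_rotvec(degrees=True)
        print('shift',np.round(s,4).tolist(),'turn',np.round(r,1).tolist(),'rows',round(max(np.linalg.norm(s)/.0417,np.linalg.norm(r)/7.16),1))
        P,Q=x,q
E
python3 - <<'E'
from h import *
p=viewer.camera_params('top')
f=lambda u,v,z: onz(p,u/5.6+190,v/5.6+150,z)
print('bar',f(268,517,.056),f(438,533,.056)); print('pivot',f(703,278,.085),'handle end',f(698,378,.082))
print('hinge',f(155,80,.056),f(630,122,.056))
w=viewer.camera_params('wrist'); E=np.array(w['extrinsics']); P,Q,o=pose()
C=-E[:3,:3].T@E[:3,3]; print('cam in tool',Q.inv().apply(C-P), 'look in tool',Q.inv().apply(-E[2,:3]))
plan([((.42,.35,.3),-70),((.50,.1,.3),-130),((.48,-.1,.3),-184)])
E
```

```text
bar [0.44503331 0.05249738 0.056     ] [ 0.43614138 -0.04305883  0.056     ]
pivot [ 0.57688328 -0.1905563   0.085     ] handle end [ 0.52109207 -0.18746819  0.082     ]
hinge [0.69570854 0.11973562 0.056     ] [ 0.6719384  -0.15292762  0.056     ]
cam in tool [ 0.07015576 -0.00083212 -0.15660205] look in tool [-2.64194967e-01  9.60006299e-05  9.64469289e-01]
t 0.2 pos [0.1948 0.646  0.226 ] rpy [179.9  -0.  -16.8] open 0.0876
shift [0.3011, 0.2184, -0.0738] turn [0.1, -0.0, 53.2] rows 9.1
shift [0.2623, 0.0103, 0.0] turn [0.0, -0.0, 60.0] rows 8.4
shift [0.1661, -0.1132, -0.0] turn [0.0, -0.0, 54.0] rows 7.5
```

```bash

python3 -m pendant '[[0,[0.3,0.218,-0.074],[0,0,53]],[0,[0.3,0.218,-0.074],[0,0,53]],[0,[0.3,0.218,-0.074],[0,0,53]],[0,[0.3,0.218,-0.074],[0,0,53]],[0,[0.3,0.218,-0.074],[0,0,53]],[0,[0.3,0.218,-0.074],[0,0,53]],[0,[0.3,0.218,-0.074],[0,0,53]],[0,[0.3,0.218,-0.074],[0,0,53]],[0,[0.3,0.218,-0.074],[0,0,53]],[0,[0.3,0.218,-0.074],[0,0,53]]]'
python3 -m pendant '[[0,[0.262,0.01,0],[0,0,60]],[0,[0.262,0.01,0],[0,0,60]],[0,[0.262,0.01,0],[0,0,60]],[0,[0.262,0.01,0],[0,0,60]],[0,[0.262,0.01,0],[0,0,60]],[0,[0.262,0.01,0],[0,0,60]],[0,[0.262,0.01,0],[0,0,60]],[0,[0.262,0.01,0],[0,0,60]],[0,[0.262,0.01,0],[0,0,60]],[0,[0.262,0.01,0],[0,0,60]]]'
python3 -m pendant '[[0,[0.166,-0.113,0],[0,0,54]],[0,[0.166,-0.113,0],[0,0,54]],[0,[0.166,-0.113,0],[0,0,54]],[0,[0.166,-0.113,0],[0,0,54]],[0,[0.166,-0.113,0],[0,0,54]],[0,[0.166,-0.113,0],[0,0,54]],[0,[0.166,-0.113,0],[0,0,54]],[0,[0.166,-0.113,0],[0,0,54]],[0,[0.166,-0.113,0],[0,0,54]],[0,[0.166,-0.113,0],[0,0,54]]]'
python3 - <<'E'
from h import *
im,p=snap('wrist','w1.png'); plan([])
print('pix pivot',proj(p,(.577,-.19,.085)),'bar',proj(p,(.4406,.0047,.05)))
E
```

```text
clock: 1.03
tool_pos: [0.4221, 0.3468, 0.3027]
orientation: [-179.9, 0.0, -70.0]
force: [0.1, 0.3, -0.3]
opening: 0.0443
gripper_force: 0.0
clock: 1.87
tool_pos: [0.5003, 0.101, 0.3005]
orientation: [180.0, -0.0, -130.0]
force: [0.1, 0.3, 0.1]
opening: 0.044
gripper_force: 0.0
clock: 2.7
tool_pos: [0.4809, -0.098, 0.3005]
orientation: [-180.0, -0.0, 176.5]
force: [-0.8, -0.3, -0.4]
opening: 0.0438
gripper_force: 0.0
t 2.8 pos [ 0.481  -0.098   0.3005] rpy [180.    0.  176.5] open 0.0438
pix pivot (np.float64(210.70920180847614), np.float64(267.5836603634335)) bar (np.float64(359.6714783486452), np.float64(145.83117393540263))
```

View pics/w1.png

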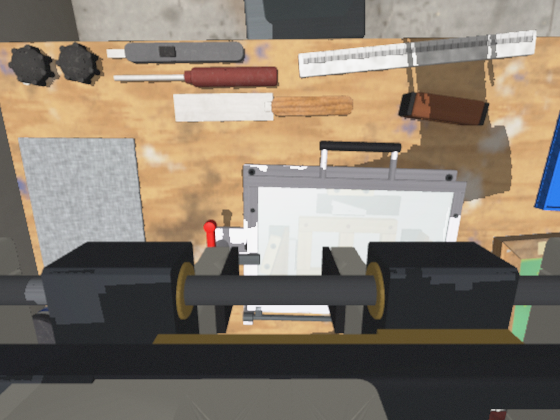

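The wrist view shows the bar at (360,147), 1–2 px from where I predicted it, the red handle end at (210,228), the block at (444,109) and the mat at (83,200).

```bash
python3 - <<'E'
from h import *
p=viewer.camera_params('wrist'); im=cv2.imread('pics/w1.png')[:,:,::-1]
h=cv2.cvtColor(np.ascontiguousarray(im),cv2.COLOR_RGB2HSV); H,S,V=[h[...,i].astype(int) for i in range(3)]
print('end',onz(p,210,227,.079), 'bar',onz(p,320,146,.05),onz(p,400,148,.05))
m=((H<6)|(H>174))&(S>150)&(V>100); m[:200]=0; m[:,300:]=0
for a,c,pts in blobs(m)[:2]: print(a,c,rect(p,pts,.08),onz(p,*c,.081), pts.min(0),pts.max(0))
piv=np.array([.577,-.190]); e=onz(p,210,227,.079)[:2]; print('rad',np.linalg.norm(e-piv),'ang',np.degrees(np.arctan2(*(e-piv)[::-1])))
E
```

```text
end [ 0.52556525 -0.18595475  0.079     ] bar [ 0.43783362 -0.04437009  0.05      ] [0.44632763 0.05484302 0.05      ]
243 [210.05349794 232.33744856] (array([ 533.1, -187.8]), array([14.7, 34.2]), 83.5) [ 0.53182114 -0.18621008  0.081     ] [203. 220.] [215. 246.]
rad 0.05159357586735017 ang 175.50305213069336
```

```bash
python3 - <<'E'
from h import *
plan([((.537,-.187,.14),175.5),((.537,-.187,.064),175.5)])
E
```

```text
t 2.8 pos [ 0.481  -0.098   0.3005] rpy [180.    0.  176.5] open 0.0438
shift [-0.0614, -0.0854, 0.1605] turn [0.0, 0.0, 1.0] rows 4.6
shift [0.0, -0.0, 0.076] turn [0.0, 0.0, 0.0] rows 1.8
```

```bash

python3 -m pendant '[[-0.3,[-0.061,-0.085,0.16],[0,0,1]],[-0.3,[-0.061,-0.085,0.16],[0,0,1]],[-0.3,[-0.061,-0.085,0.16],[0,0,1]],[-0.3,[-0.061,-0.085,0.16],[0,0,1]],[-0.3,[-0.061,-0.085,0.16],[0,0,1]],[-0.3,[-0.061,-0.085,0.16],[0,0,1]]]'
python3 -m pendant '[[-0.3,[0,0,0.025],[0,0,0]],[-0.3,[0,0,0.05],[0,0,0]],[-0.3,[0,0,0.077],[0,0,0]],[-0.3,[0,0,0.077],[0,0,0]],[-0.6,[0,0,0.077],[0,0,0]],[-0.9,[0,0,0.077],[0,0,0]],[-0.9,[0,0,0.077],[0,0,0]],[-0.9,[0,0,0.077],[0,0,0]]]'
```

```text
clock: 3.25
tool_pos: [0.5344, -0.188, 0.1348]
orientation: [180.0, -0.5, 175.3]
force: [-0.2, -0.2, 0.1]
opening: 0.0305
gripper_force: 0.0
clock: 3.92
tool_pos: [0.5374, -0.1873, 0.0656]
orientation: [-180.0, 0.2, 175.3]
force: [-1.1, -1.7, 3.5]
opening: 0.012
gripper_force: 28.8
```

Gripped. Next I swing the latch through the arc.

```bash

python3 -m pendant '[[-0.9,[-0.0002,-0.0042,0],[0,0,-6]],[-0.9,[-0.0009,-0.0083,0],[0,0,-12]],[-0.9,[-0.002,-0.0124,0],[0,0,-18]],[-0.9,[-0.0035,-0.0163,0],[0,0,-24]],[-0.9,[-0.0054,-0.02,0],[0,0,-30]],[-0.9,[-0.0076,-0.0235,0],[0,0,-36]],[-0.9,[-0.0103,-0.0268,0],[0,0,-42]],[-0.9,[-0.0117,-0.0283,0],[0,0,-45]]]'
python3 -m pendant '[[-0.9,[-0.0002,-0.0042,0],[0,0,-6]],[-0.9,[-0.0009,-0.0083,0],[0,0,-12]],[-0.9,[-0.002,-0.0124,0],[0,0,-18]],[-0.9,[-0.0035,-0.0163,0],[0,0,-24]],[-0.9,[-0.0054,-0.02,0],[0,0,-30]],[-0.9,[-0.0076,-0.0235,0],[0,0,-36]],[-0.9,[-0.0103,-0.0268,0],[0,0,-42]],[-0.9,[-0.0112,-0.0278,0],[0,0,-44]],[-0.9,[-0.0112,-0.0278,0],[0,0,-44]],[-0.9,[-0.0112,-0.0278,0],[0,0,-44]]]'
python3 -m pendant '[[-0.5,[0,0,0],[0,0,0]],[-0.3,[0,0,0],[0,0,0]],[-0.3,[0,0,-0.01],[0,0,0]],[-0.3,[0,0,-0.05],[0,0,0]],[-0.3,[0,0,-0.09],[0,0,0]],[-0.3,[0,0,-0.13],[0,0,0]],[-0.3,[0,0,-0.15],[0,0,0]],[-0.3,[0,0,-0.15],[0,0,0]]]'
python3 - <<'E'
from h import *
im,p=snap('top','t2.png')
h=cv2.cvtColor(im,cv2.COLOR_RGB2HSV); H,S,V=[h[...,i].astype(int) for i in range(3)]
m=((H<6)|(H>174))&(S>150)&(V>100); m[:185]=0;m[225:]=0;m[:,:290]=0;m[:,345:]=0
for a,c,pts in blobs(m,8)[:2]: print(a,c,rect(p,pts,.08))
# bar grip: yaw options
c=np.array([.442,.0052]); yb=-4.9
plan([((.5,-.1,.2),-140),((.442,.0052,.2),-94.9),((.442,.0052,.12),-94.9),((.442,.0052,.037),-94.9)])
E
```

```text
clock: 4.58
tool_pos: [0.5463, -0.2167, 0.0656]
orientation: [-179.9, 0.1, -139.4]
force: [-1.4, -0.6, 5.9]
opening: 0.0119
gripper_force: 28.6
clock: 5.42
tool_pos: [0.5732, -0.2314, 0.0657]
orientation: [-179.8, -0.1, -95.8]
force: [-1.3, -6.1, 5.4]
opening: 0.0118
gripper_force: 27.9
clock: 6.08
tool_pos: [0.5748, -0.2307, 0.221]
orientation: [-179.4, -0.1, -95.7]
force: [0.6, -0.3, 0.2]
opening: 0.0309
gripper_force: 0.0
10 [320.5 200.2] (array([ 576.6, -206.7]), array([6.3, 9.5]), 0.1)
t 6.1 pos [ 0.5736 -0.2302  0.2179] rpy [-179.6    0.   -95.8] open 0.031
shift [-0.1221, 0.0864, 0.0173] turn [-0.4, 0.2, 44.2] rows 6.2
shift [-0.0232, 0.1179, 0.0] turn [0.0, 0.0, -45.1] rows 6.3
shift [-0.0, -0.0, 0.08] turn [0.0, 0.0, 0.0] rows 1.9
shift [-0.0, -0.0, 0.083] turn [0.0, 0.0, 0.0] rows 2.0
```

```bash
python3 - <<'E'
from h import *
plan([((.442,.0052,.11),-94.9),((.442,.0052,.036),-94.9)])
# arc rows: fixed orientation yaw -94.9, guard about hinge
ya=np.radians(-4.9); u=np.array([np.cos(ya),np.sin(ya),0]); Q=Rt(-94.9)
r=.245
for th in range(0,91,6):
    t=np.radians(th); d=r*((1-np.cos(t))*u+np.sin(t)*np.array([0,0,1])); print(th,np.round(Q.inv().apply(d),4))
E
```

```text
t 6.1 pos [ 0.5736 -0.2302  0.2179] rpy [-179.6    0.   -95.8] open 0.031
shift [-0.2209, 0.1553, 0.1069] turn [-0.4, 0.0, -0.9] rows 7.0
shift [-0.0, -0.0, 0.074] turn [0.0, 0.0, 0.0] rows 1.8
0 [0. 0. 0.]
6 [-0.     -0.0013 -0.0256]
12 [-0.     -0.0054 -0.0509]
18 [-0.     -0.012  -0.0757]
24 [-0.     -0.0212 -0.0997]
30 [-0.     -0.0328 -0.1225]
36 [-0.     -0.0468 -0.144 ]
42 [-0.     -0.0629 -0.1639]
48 [-0.     -0.0811 -0.1821]
54 [-0.     -0.101  -0.1982]
60 [-0.     -0.1225 -0.2122]
66 [-0.     -0.1453 -0.2238]
72 [-0.     -0.1693 -0.233 ]
78 [-0.     -0.1941 -0.2396]
84 [-0.     -0.2194 -0.2437]
90 [-0.    -0.245 -0.245]
```

```bash

python3 -m pendant '[[-0.45,[-0.221,0.155,0.107],[-0.4,0,-0.9]],[-0.45,[-0.221,0.155,0.107],[-0.4,0,-0.9]],[-0.45,[-0.221,0.155,0.107],[-0.4,0,-0.9]],[-0.45,[-0.221,0.155,0.107],[-0.4,0,-0.9]],[-0.45,[-0.221,0.155,0.107],[-0.4,0,-0.9]],[-0.45,[-0.221,0.155,0.107],[-0.4,0,-0.9]],[-0.45,[-0.221,0.155,0.107],[-0.4,0,-0.9]],[-0.45,[-0.221,0.155,0.107],[-0.4,0,-0.9]],[-0.45,[-0.221,0.155,0.107],[-0.4,0,-0.9]],[-0.45,[-0.221,0.155,0.107],[-0.4,0,-0.9]]]'
python3 - <<'E'
from h import *
plan([((.442,.0052,.036),-94.9)])
im,p=snap('wrist','w2.png')
E
```

```text
clock: 6.97
tool_pos: [0.44, 0.0056, 0.1066]
orientation: [179.6, -0.0, -94.8]
force: [0.9, -0.4, 0.9]
opening: 0.0241
gripper_force: 0.0
t 7.0 pos [0.44   0.0056 0.1066] rpy [179.6  -0.  -94.8] open 0.0241
shift [0.0002, -0.0025, 0.0706] turn [0.4, -0.0, 0.1] rows 1.7
```

View pics/w2.png

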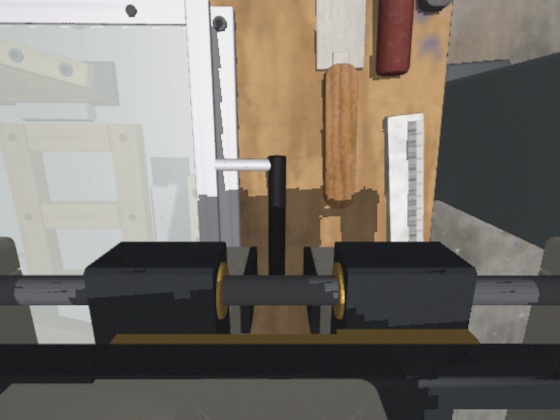

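The bar (column about 278) sits midway between the fingertips (250 and 305), so I descend, grip it and raise the guard.

```bash

python3 -m pendant '[[-0.45,[0,-0.001,0.03],[0,0,0]],[-0.45,[0,-0.001,0.06],[0,0,0]],[-0.45,[0,-0.001,0.071],[0,0,0]],[-0.45,[0,-0.001,0.071],[0,0,0]],[-0.8,[0,-0.001,0.071],[0,0,0]],[-0.8,[0,-0.001,0.071],[0,0,0]],[-0.8,[0,-0.001,0.071],[0,0,0]],[-0.8,[0,-0.001,0.071],[0,0,0]]]'
python3 -m pendant '[[-0.8,[0,-0.0013,-0.0256],[0,0,0]],[-0.8,[0,-0.0054,-0.0509],[0,0,0]],[-0.8,[0,-0.012,-0.0757],[0,0,0]],[-0.8,[0,-0.0212,-0.0997],[0,0,0]],[-0.8,[0,-0.0328,-0.1225],[0,0,0]],[-0.8,[0,-0.0468,-0.144],[0,0,0]],[-0.8,[0,-0.0629,-0.1639],[0,0,0]],[-0.8,[0,-0.0629,-0.1639],[0,0,0]]]'
```

```text
clock: 7.68
tool_pos: [0.4419, 0.0052, 0.0367]
orientation: [179.8, 0.1, -94.9]
force: [3.3, -4.7, -0.2]
opening: 0.011
gripper_force: 30.0
clock: 8.35
tool_pos: [0.5054, -0.0008, 0.2033]
orientation: [179.7, -0.0, -94.9]
force: [-12.4, 2.5, 12.7]
opening: 0.0109
gripper_force: 30.0
```

```bash

python3 -m pendant '[[-0.8,[0,-0.0182,-0.0182],[0,0,0]],[-0.8,[0,-0.0381,-0.0343],[0,0,0]],[-0.8,[0,-0.0596,-0.0483],[0,0,0]],[-0.8,[0,-0.0824,-0.0599],[0,0,0]],[-0.8,[0,-0.1064,-0.0691],[0,0,0]],[-0.8,[0,-0.1312,-0.0757],[0,0,0]],[-0.8,[0,-0.1565,-0.0798],[0,0,0]],[-0.8,[0,-0.1735,-0.081],[0,0,0]],[-0.8,[0,-0.1735,-0.081],[0,0,0]],[-0.8,[0,-0.1735,-0.081],[0,0,0]]]'
python3 -m pendant '[[-0.4,[0,0,0],[0,0,0]],[-0.4,[0,0,0],[0,0,0]],[-0.4,[0,0,-0.02],[0,0,0]],[-0.4,[0,0,-0.06],[0,0,0]],[-0.4,[0,0,-0.06],[0,0,0]]]'
python3 - <<'E'
from h import *
im,p=snap('top','t3.png')
cv2.imwrite('pics/t3c.png',cv2.resize(im[150:275,190:330,::-1],None,fx=4,fy=4,interpolation=cv2.INTER_CUBIC))
im,p=snap('side','s3.png')
E
```

```text
clock: 9.18
tool_pos: [0.6796, -0.0166, 0.2811]
orientation: [179.8, -0.1, -94.9]
force: [0.8, -4.4, 4.8]
opening: 0.0111
gripper_force: 30.0
clock: 9.6
tool_pos: [0.6801, -0.0154, 0.3467]
orientation: [-179.8, 0.0, -94.8]
force: [-0.1, 0.1, 2.8]
opening: 0.0261
gripper_force: 0.0
```

View pics/t3c.png

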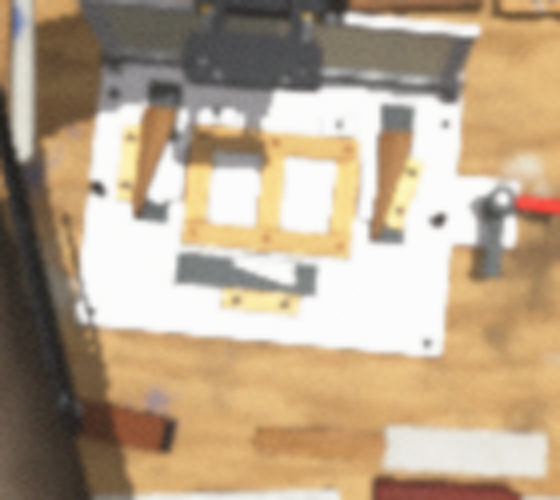

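The guard stands upright. The left and right wedges (brown) are there; the front one is absent. Next I look at the block.

```bash

python3 -m pendant '[[0.2,[0,0.26,0.04],[0,0,0]],[0.2,[0,0.26,0.04],[0,0,0]],[0.2,[0,0.26,0.04],[0,0,0]],[0.2,[0,0.26,0.04],[0,0,0]],[0.2,[0,0.26,0.04],[0,0,0]],[0.2,[0,0.26,0.04],[0,0,0]],[0.2,[0,0.26,0.04],[0,0,0]],[0.2,[0,0.26,0.04],[0,0,0]],[0.2,[0,0.26,0.04],[0,0,0]]]'
python3 - <<'E'
from h import *
plan([])
im,p=snap('wrist','w4.png')
E
```

```text
clock: 10.45
tool_pos: [0.4182, 0.0072, 0.3009]
orientation: [179.7, 0.1, -94.8]
force: [0.9, -0.1, 0.0]
opening: 0.0523
gripper_force: 0.0
t 10.4 pos [0.4182 0.0072 0.3009] rpy [ 1.797e+02  1.000e-01 -9.480e+01] open 0.0523
```

View pics/w4.png

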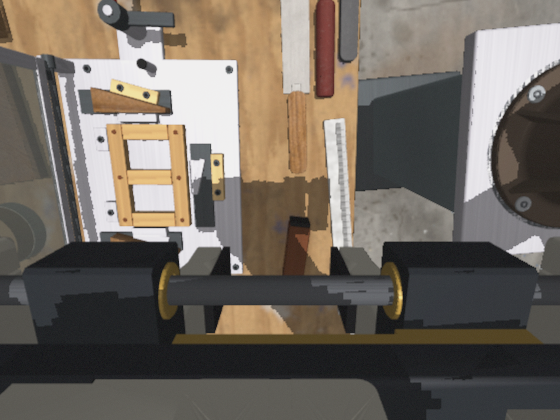

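The right wedge is visible, thick end near (93,100) and thin end near (168,106). The block's near end is at (299,220) and the fingers hide the rest, so I shift towards +y and measure.

```bash

python3 -m pendant '[[0.2,[-0.04,0,0],[0,0,0]],[0.2,[-0.08,0,0],[0,0,0]],[0.2,[-0.13,0,0],[0,0,0]],[0.2,[-0.13,0,0],[0,0,0]],[0.2,[-0.13,0,0],[0,0,0]],[0.2,[-0.13,0,0],[0,0,0]]]'
cat >> h.py <<'E'
def block(im,p,box,z=.036,f=None):
    h=cv2.cvtColor(np.ascontiguousarray(im),cv2.COLOR_RGB2HSV); H,S,V=[h[...,i].astype(int) for i in range(3)]
    m=(V<110)&(S>60)&((H<14)|(H>170)) | (V<45)
    x0,y0,x1,y1=box; mm=np.zeros(m.shape,np.uint8); mm[y0:y1,x0:x1]=m[y0:y1,x0:x1]
    mm=cv2.morphologyEx(mm,cv2.MORPH_OPEN,np.ones((3,3)))
    for a,c,pts in blobs(mm,200)[:2]: print('blk',a,np.round(c,1),pts.min(0),pts.max(0),rect(p,pts,z))
E
python3 - <<'E'
from h import *
plan([])
im,p=snap('wrist','w5.png'); block(im,p,(220,20,340,240))
E
```

```text
clock: 11.0
tool_pos: [0.4305, 0.1372, 0.2997]
orientation: [179.5, -0.1, -94.8]
force: [-1.2, -0.5, 0.0]
opening: 0.0524
gripper_force: 0.0
t 11.0 pos [0.4305 0.1372 0.2997] rpy [ 1.795e+02 -1.000e-01 -9.480e+01] open 0.0524
blk 495 [294.4 189. ] [283. 178.] [306. 201.] (array([409.3, 151.6]), array([31.1, 30.4]), 85.1)
```

View pics/w5.png

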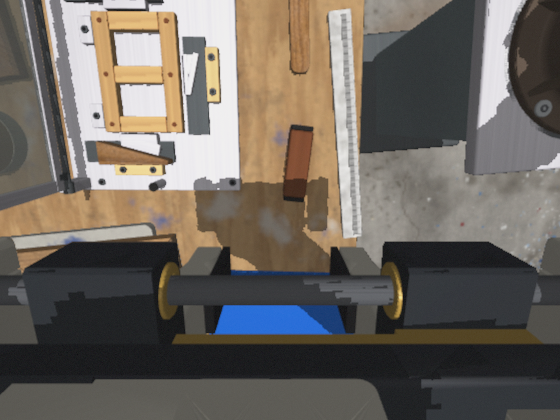

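The block's top face runs from (301,125) to (294,200), the left wedge from (97,150) to (173,160), and the frame's centre is near (138,73).

```bash
python3 - <<'E'
from h import *
p=viewer.camera_params('wrist'); im=cv2.imread('pics/w5.png')[:,:,::-1].copy()
h=cv2.cvtColor(im,cv2.COLOR_RGB2HSV); H,S,V=[h[...,i].astype(int) for i in range(3)]
for q in [(300,160),(300,128),(120,153),(140,153),(138,73),(125,170)]: print(q,h[q[1],q[0]])
def cor(n,m,box,z):
    x0,y0,x1,y1=box; mm=np.zeros(m.shape,np.uint8); mm[y0:y1,x0:x1]=m[y0:y1,x0:x1]
    mm=cv2.morphologyEx(mm,cv2.MORPH_OPEN,np.ones((2,2)))
    for a,c,pts in blobs(mm,60)[:1]:
        print(n,a,np.round(c,1),rect(p,pts,z))
        tri=cv2.minEnclosingTriangle(pts.reshape(-1,1,2))[1].reshape(-1,2); print(np.round(tri,0).tolist())
        print(cv2.approxPolyDP(cv2.convexHull(pts.astype(np.int32)),3,True).reshape(-1,2).tolist())
cor('block',(V<130)&(S>70)&((H<13)|(H>168))|(V<50),(270,118,330,208),.036)
cor('wl',(V<200)&(S>100)&(H<16),(80,132,185,180),.038)
cor('frame',(V>120)&(S>70)&(H>10)&(H<28),(85,5,187,140),.024)
E
```

```text
(300, 160) [ 10 152 126]
(300, 128) [30 11 46]
(120, 153) [ 14 123 157]
(140, 153) [ 14 121 137]
(138, 73) [ 17 117 220]
(125, 170) [105  13  80]
block 1160 [297.3 166.1] (array([402.9, 119.4]), array([97.3, 31.1]), 78.8)
[[290.0, 266.0], [320.0, 129.0], [278.0, 124.0]]
[[311, 128], [313, 140], [304, 201], [285, 200], [293, 126]]
wl 1017 [126.  156.4] (array([609.7,  88.3]), array([27. , 94.1]), 82.2)
[[96.0, 139.0], [100.0, 165.0], [186.0, 165.0]]
[[172, 163], [101, 164], [97, 143], [120, 146]]
frame 6265 [138.8  70.4] (array([590.6,  -7.4]), array([139.6,  99.9]), 84.9)
[[183.0, 12.0], [31.0, 12.0], [183.0, 250.0]]
[[183, 132], [107, 131], [92, 12], [175, 14]]
```

```bash
python3 - <<'E'
from h import *
p=viewer.camera_params('wrist')
print('ruler',onz(p,328,165,.005))
for q in [(172,163),(172,158),(97,143),(101,164)]: print('L',q,np.round(onz(p,*q,.038),4))
im=cv2.imread('pics/w4.png')[:,:,::-1].copy(); h=cv2.cvtColor(im,cv2.COLOR_RGB2HSV); H,S,V=[h[...,i].astype(int) for i in range(3)]
m=((V<200)&(S>100)&(H<16)).astype(np.uint8); m[:80]=0;m[120:]=0;m[:,:80]=0;m[:,185:]=0
m=cv2.morphologyEx(m,cv2.MORPH_OPEN,np.ones((2,2)))
a,c,pts=blobs(m,60)[0]; hull=cv2.approxPolyDP(cv2.convexHull(pts.astype(np.int32)),2,True).reshape(-1,2)
for q in hull: print('R',q,np.round(onz(p,*q,.038)-[.0123,.13,0],4))
plan([((.403,.119,.10),-101.2),((.403,.119,.008),-101.2)])
E
```

```text
ruler [0.35873919 0.12635684 0.005     ]
L (172, 163) [0.5643 0.1022 0.038 ]
L (172, 158) [0.5632 0.0959 0.038 ]
L (97, 143) [0.6544 0.0692 0.038 ]
L (101, 164) [0.6554 0.0957 0.038 ]
R [169 111] [ 0.5446 -0.0914  0.038 ]
R [ 95 112] [ 0.6358 -0.0979  0.038 ]
R [92 89] [ 0.6332 -0.1244  0.038 ]
t 11.1 pos [0.4304 0.1365 0.2999] rpy [ 1.795e+02 -1.000e-01 -9.490e+01] open 0.0526
shift [0.0195, 0.0242, 0.2002] turn [0.5, -0.1, 6.3] rows 4.9
shift [-0.0, -0.0, 0.092] turn [0.0, 0.0, 0.0] rows 2.2
```

```bash

python3 -m pendant '[[-0.2,[0.0195,0.024,0.2],[0.5,0,6.3]],[-0.2,[0.0195,0.024,0.2],[0.5,0,6.3]],[-0.2,[0.0195,0.024,0.2],[0.5,0,6.3]],[-0.2,[0.0195,0.024,0.2],[0.5,0,6.3]],[-0.2,[0.0195,0.024,0.2],[0.5,0,6.3]],[-0.2,[0.0195,0.024,0.2],[0.5,0,6.3]],[-0.2,[0.0195,0.024,0.2],[0.5,0,6.3]],[-0.2,[0.0195,0.024,0.2],[0.5,0,6.3]]]'
python3 - <<'E'
from h import *
plan([((.403,.119,.008),-101.2)])
snap('wrist','w6.png')
E
```

```text
clock: 11.72
tool_pos: [0.4048, 0.1198, 0.1027]
orientation: [-179.8, 0.1, -101.2]
force: [0.9, 0.6, 0.3]
opening: 0.0352
gripper_force: 0.0
t 11.7 pos [0.4048 0.1198 0.1027] rpy [-1.798e+02  1.000e-01 -1.012e+02] open 0.0352
shift [0.0012, 0.0019, 0.0947] turn [-0.2, 0.1, 0.0] rows 2.3
```

View pics/w6.png

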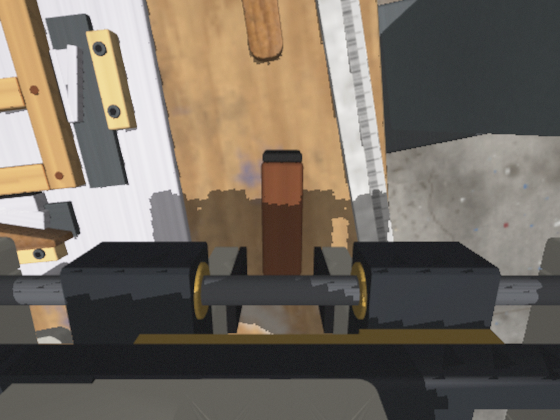

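The block (columns 262–303) is centred and aligned between the fingers, so I grip and lift it.

```bash

python3 -m pendant '[[-0.2,[0.001,0.001,0.03],[0,0,0]],[-0.2,[0.001,0.001,0.06],[0,0,0]],[-0.2,[0.001,0.001,0.085],[0,0,0]],[-0.2,[0.001,0.001,0.094],[0,0,0]],[-0.2,[0.001,0.001,0.094],[0,0,0]],[-0.6,[0.001,0.001,0.094],[0,0,0]],[-0.6,[0.001,0.001,0.094],[0,0,0]],[-0.6,[0.001,0.001,0.094],[0,0,0]],[-0.6,[0.001,0.001,0.094],[0,0,0]]]'
python3 - <<'E'
from h import *
p=viewer.camera_params('wrist'); plan([])
E
python3 -m pendant '[[-0.6,[0,0,-0.03],[0,0,0]],[-0.6,[0,0,-0.06],[0,0,0]],[-0.6,[0,0,-0.1],[0,0,0]],[-0.6,[0,0,-0.1],[0,0,0]]]'
python3 - <<'E'
from h import *
u=np.array([np.cos(np.radians(-5)),np.sin(np.radians(-5))])
L=np.array([.5635,.0985])-u*.070
plan([((*L,.11),175),((*L,.037),175)])
E
```

```text
clock: 12.52
tool_pos: [0.4032, 0.1195, 0.0083]
orientation: [-179.8, 0.1, -101.2]
force: [-0.1, 1.0, 8.8]
opening: 0.0296
gripper_force: 30.0
t 12.5 pos [0.4032 0.1195 0.0083] rpy [-1.798e+02  1.000e-01 -1.012e+02] open 0.0296
clock: 12.85
tool_pos: [0.4053, 0.1209, 0.1139]
orientation: [-179.4, 0.4, -101.1]
force: [1.6, 1.6, -0.2]
opening: 0.03
gripper_force: 30.0
t 12.8 pos [0.4053 0.1209 0.1139] rpy [-179.4    0.4 -101.1] open 0.03
shift [-0.001, -0.0899, 0.0048] turn [-0.1, 0.8, 83.9] rows 11.7
shift [0.0, -0.0, 0.073] turn [0.0, 0.0, 0.0] rows 1.8
```

```bash

python3 -m pendant '[[-0.6,[0,-0.09,0.003],[-0.1,0.5,50]],[-0.6,[0,-0.09,0.003],[-0.1,0.5,50]],[-0.6,[0,-0.09,0.003],[-0.1,0.5,50]],[-0.6,[0,-0.09,0.003],[-0.1,0.5,50]],[-0.6,[0,-0.09,0.003],[-0.1,0.5,50]],[-0.6,[0,-0.09,0.003],[-0.1,0.5,50]],[-0.6,[0,-0.09,0.003],[-0.1,0.5,50]],[-0.6,[0,-0.09,0.003],[-0.1,0.5,50]]]'
python3 -m pendant '[[-0.6,[0,0,0],[0,0,34]],[-0.6,[0,0,0],[0,0,34]],[-0.6,[0,0,0],[0,0,34]],[-0.6,[0,0,0],[0,0,34]],[-0.6,[0,0,0],[0,0,34]],[-0.6,[0,0,0],[0,0,34]],[-0.6,[0,0,0],[0,0,34]]]'
python3 - <<'E'
from h import *
u=np.array([np.cos(np.radians(-5)),np.sin(np.radians(-5))])
L=np.array([.5635,.0985])-u*.070
plan([((*L,.037),175)])
snap('wrist','w7.png')
E
```

```text
clock: 13.52
tool_pos: [0.4902, 0.1011, 0.1046]
orientation: [-179.8, -0.4, -151.5]
force: [-0.4, -0.2, -0.7]
opening: 0.0299
gripper_force: 30.0
clock: 14.1
tool_pos: [0.4902, 0.1012, 0.1044]
orientation: [-179.6, -0.2, 175.2]
force: [-0.1, -0.5, 0.1]
opening: 0.0296
gripper_force: 30.0
t 14.1 pos [0.4902 0.1012 0.1044] rpy [-179.6   -0.2  175.2] open 0.0296
shift [-0.0035, 0.0042, 0.0674] turn [-0.4, -0.2, 0.2] rows 1.6
```

View pics/w7.png

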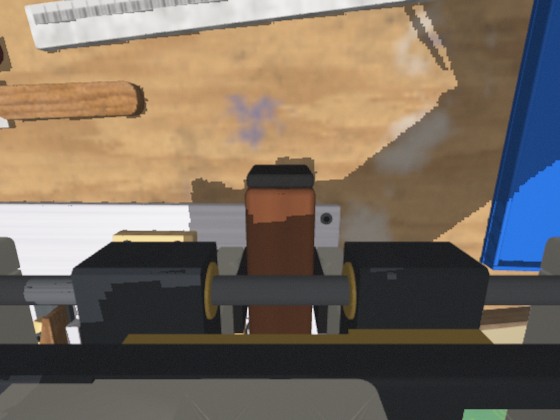

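```bash

python3 -m pendant '[[-0.6,[-0.0035,0.004,0.035],[-0.4,0,0]],[-0.6,[-0.0035,0.004,0.067],[-0.4,0,0]],[-0.6,[-0.0035,0.004,0.067],[-0.4,0,0]],[-0.6,[-0.0035,0.004,0.067],[-0.4,0,0]]]'
python3 -m pendant '[[-0.6,[-0.006,0,0.001],[0,0,0]],[-0.6,[-0.012,0,0.001],[0,0,0]],[-0.6,[-0.018,0,0.001],[0,0,0]],[-0.6,[-0.022,0,0.001],[0,0,0]],[-0.6,[-0.026,0,0.001],[0,0,0]],[-0.6,[-0.03,0,0.001],[0,0,0]]]'
python3 -m pendant '[[-0.6,[-0.004,0,0],[0,0,0]],[-0.6,[-0.008,0,0],[0,0,0]],[-0.6,[-0.012,0,0],[0,0,0]],[-0.6,[-0.016,0,0],[0,0,0]],[-0.6,[-0.016,0,0],[0,0,0]]]'
```

```text
clock: 14.48
tool_pos: [0.4926, 0.1035, 0.0361]
orientation: [-179.9, -0.4, 175.0]
force: [0.6, -0.9, -0.4]
opening: 0.0299
gripper_force: 30.0
clock: 14.98
tool_pos: [0.5237, 0.1015, 0.0362]
orientation: [180.0, -0.2, 174.8]
force: [-6.0, 2.8, 1.3]
opening: 0.0301
gripper_force: 30.0
clock: 15.4
tool_pos: [0.5407, 0.1003, 0.0359]
orientation: [180.0, -0.2, 174.8]
force: [0.1, 0.4, -0.8]
opening: 0.0296
gripper_force: 30.0
```

```bash

python3 -m pendant '[[-0.6,[0.02,0,0],[0,0,0]],[-0.6,[0.02,0,-0.03],[0,0,0]],[-0.6,[0.02,0,-0.064],[0,0,0]],[-0.6,[0.02,0,-0.064],[0,0,0]]]'
python3 - <<'E'
from h import *
u=np.array([np.cos(np.radians(-5)),np.sin(np.radians(-5))])
L=np.array([.5445,-.0945])-u*.070
plan([((*L,.10),175),((*L,.036),175)])
E
```

```text
clock: 15.73
tool_pos: [0.5233, 0.1034, 0.1057]
orientation: [179.8, 0.2, 174.9]
force: [0.9, 1.3, -0.1]
opening: 0.0302
gripper_force: 30.0
t 15.7 pos [0.5233 0.1034 0.1057] rpy [179.8   0.2 174.9] open 0.0302
shift [0.0314, -0.1954, 0.0048] turn [0.2, 0.2, -0.1] rows 4.7
shift [0.0, -0.0, 0.064] turn [0.0, 0.0, 0.0] rows 1.5
```

```bash

python3 -m pendant '[[-0.6,[0.031,-0.195,0.003],[0,0,0]],[-0.6,[0.031,-0.195,0.003],[0,0,0]],[-0.6,[0.031,-0.195,0.003],[0,0,0]],[-0.6,[0.031,-0.195,0.003],[0,0,0]],[-0.6,[0.031,-0.195,0.003],[0,0,0]],[-0.6,[0.031,-0.195,0.003],[0,0,0]],[-0.6,[0.031,-0.195,0.003],[0,0,0]],[-0.6,[0.031,-0.195,0.003],[0,0,0]]]'
python3 - <<'E'
from h import *
u=np.array([np.cos(np.radians(-5)),np.sin(np.radians(-5))])
L=np.array([.5445,-.0945])-u*.070
plan([((*L,.036),175)])
E
```

```text
clock: 16.4
tool_pos: [0.4719, -0.0895, 0.0971]
orientation: [180.0, -0.2, 174.8]
force: [-0.5, -0.2, -1.7]
opening: 0.0298
gripper_force: 30.0
t 16.4 pos [ 0.4719 -0.0895  0.0971] rpy [180.   -0.2 174.8] open 0.0298
shift [-0.003, 0.0014, 0.0611] turn [0.0, -0.2, -0.2] rows 1.5
```

```bash

python3 -m pendant '[[-0.6,[-0.003,0,0.035],[0,0,0]],[-0.6,[-0.003,0,0.061],[0,0,0]],[-0.6,[-0.003,0,0.061],[0,0,0]],[-0.6,[-0.003,0,0.061],[0,0,0]]]'
python3 -m pendant '[[-0.6,[-0.006,0,0],[0,0,0]],[-0.6,[-0.012,0,0],[0,0,0]],[-0.6,[-0.018,0,0],[0,0,0]],[-0.6,[-0.022,0,0],[0,0,0]],[-0.6,[-0.026,0,0],[0,0,0]],[-0.6,[-0.03,0,0],[0,0,0]]]'
python3 -m pendant '[[-0.6,[-0.004,0,0],[0,0,0]],[-0.6,[-0.008,0,0],[0,0,0]],[-0.6,[-0.012,0,0],[0,0,0]],[-0.6,[-0.016,0,0],[0,0,0]],[-0.6,[-0.016,0,0],[0,0,0]]]'
python3 -m pendant '[[-0.6,[0.02,0,0],[0,0,0]],[-0.6,[0.02,0,-0.03],[0,0,0]],[-0.6,[0.06,0,-0.064],[0,0,0]],[-0.6,[0.08,0,-0.15],[0,0,0]],[-0.6,[0.08,0,-0.15],[0,0,0]],[-0.6,[0.08,0,-0.15],[0,0,0]],[-0.6,[0.08,0,-0.15],[0,0,0]]]'
python3 - <<'E'
from h import *
p=viewer.camera_params('top'); 
im,p=snap('top','t8.png')
cv2.imwrite('pics/t8c.png',cv2.resize(im[150:290,110:330,::-1],None,fx=3.5,fy=3.5,interpolation=cv2.INTER_CUBIC))
E
```

```text
clock: 16.73
tool_pos: [0.4736, -0.089, 0.0352]
orientation: [-179.9, -0.4, 174.9]
force: [0.0, 0.3, 0.6]
opening: 0.0298
gripper_force: 30.0
clock: 17.23
tool_pos: [0.5039, -0.0926, 0.036]
orientation: [180.0, -0.3, 174.8]
force: [-8.1, 1.0, 3.3]
opening: 0.0297
gripper_force: 30.0
clock: 17.65
tool_pos: [0.5214, -0.0939, 0.0359]
orientation: [180.0, -0.1, 174.8]
force: [-0.5, 0.5, -0.9]
opening: 0.0297
gripper_force: 30.0
clock: 18.23
tool_pos: [0.4428, -0.0863, 0.1909]
orientation: [179.9, 0.3, 174.9]
force: [0.8, -0.2, -0.8]
opening: 0.0299
gripper_force: 30.0
```

View pics/t8c.png

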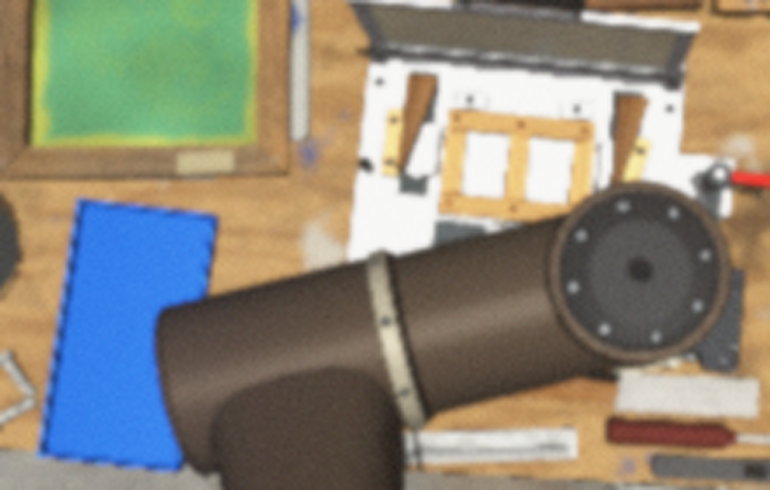

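Both wedges have moved towards the hinge. The block goes into the tray now.

```bash
python3 - <<'E'
from h import *
plan([((.42,.12,.19),-140),((.369,.35,.15),-96.5),((.369,.35,.016),-96.5)])
E
```

```text
t 18.3 pos [ 0.4421 -0.0863  0.1885] rpy [1.799e+02 1.000e-01 1.748e+02] open 0.0298
shift [0.0405, 0.2035, -0.0011] turn [0.1, 0.2, -45.2] rows 6.3
shift [-0.1088, 0.209, 0.04] turn [0.0, 0.0, -43.5] rows 6.1
shift [0.0, -0.0, 0.134] turn [0.0, 0.0, 0.0] rows 3.2
```

```bash

python3 -m pendant '[[-0.6,[0.04,0.203,0],[0,0,-45]],[-0.6,[0.04,0.203,0],[0,0,-45]],[-0.6,[0.04,0.203,0],[0,0,-45]],[-0.6,[0.04,0.203,0],[0,0,-45]],[-0.6,[0.04,0.203,0],[0,0,-45]],[-0.6,[0.04,0.203,0],[0,0,-45]],[-0.6,[0.04,0.203,0],[0,0,-45]],[-0.6,[0.04,0.203,0],[0,0,-45]]]'
python3 -m pendant '[[-0.6,[-0.109,0.209,0.04],[0,0,-43.5]],[-0.6,[-0.109,0.209,0.04],[0,0,-43.5]],[-0.6,[-0.109,0.209,0.04],[0,0,-43.5]],[-0.6,[-0.109,0.209,0.04],[0,0,-43.5]],[-0.6,[-0.109,0.209,0.04],[0,0,-43.5]],[-0.6,[-0.109,0.209,0.04],[0,0,-43.5]],[-0.6,[-0.109,0.209,0.04],[0,0,-43.5]],[-0.6,[-0.109,0.209,0.04],[0,0,-43.5]]]'
python3 - <<'E'
from h import *
plan([((.369,.35,.016),-96.5)])
im,p=snap('wrist','w9.png')
h=cv2.cvtColor(im,cv2.COLOR_RGB2HSV); H,S,V=[h[...,i].astype(int) for i in range(3)]
m=(H>100)&(H<125)&(S>150)
t=np.array([.438,.350]);a=np.radians(-6.5);ux=np.array([np.cos(a),np.sin(a)]);uy=np.array([-np.sin(a),np.cos(a)])
for sx in(-1,1): print([np.round(proj(p,(*(t+sx*.12*ux+sy*.065*uy),.018)),0) for sy in(-1,1)])
cv2.imwrite('pics/w9.png',im[:,:,::-1])
E
```

```text
clock: 18.95
tool_pos: [0.4189, 0.1199, 0.1849]
orientation: [179.8, -0.3, -140.0]
force: [0.6, 0.2, -1.8]
opening: 0.03
gripper_force: 30.0
clock: 19.62
tool_pos: [0.3685, 0.35, 0.1448]
orientation: [179.7, -0.1, -96.7]
force: [-1.0, -0.1, -0.6]
opening: 0.0301
gripper_force: 30.0
t 19.6 pos [0.3685 0.35   0.1448] rpy [ 1.797e+02 -1.000e-01 -9.670e+01] open 0.0301
shift [-0.0004, -0.0011, 0.1288] turn [0.3, -0.1, -0.2] rows 3.1
[array([337., 141.]), array([331., 278.])]
[array([ 58., 141.]), array([ 83., 279.])]
```

View pics/w9.png

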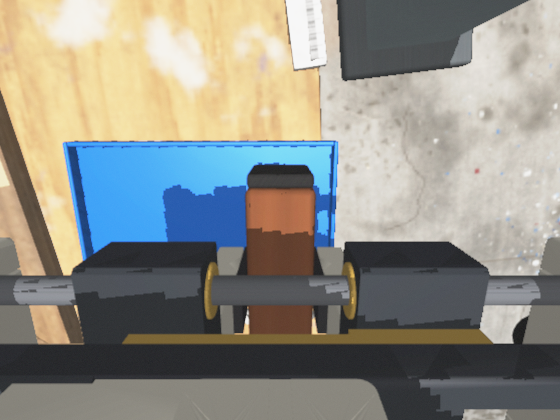

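The tray's near corner is at (337,141), as predicted, and the block hangs inside the walls. I lower and release it.

```bash

python3 -m pendant '[[-0.6,[0,-0.004,0.04],[0,0,0]],[-0.6,[0,-0.004,0.08],[0,0,0]],[-0.6,[0,-0.004,0.11],[0,0,0]],[-0.6,[0,-0.004,0.125],[0,0,0]],[-0.6,[0,-0.004,0.1295],[0,0,0]],[-0.6,[0,-0.004,0.1295],[0,0,0]],[-0.16,[0,-0.004,0.1295],[0,0,0]],[-0.16,[0,-0.004,0.1295],[0,0,0]],[-0.16,[0,-0.004,0.1295],[0,0,0]]]'
python3 -m pendant '[[-0.16,[0,0,-0.04],[0,0,0]],[-0.16,[0,0,-0.08],[0,0,0]],[-0.16,[0,0,-0.12],[0,0,0]],[-0.16,[0,0,-0.16],[0,0,0]],[-0.16,[0,0,-0.2],[0,0,0]],[-0.16,[0,0,-0.25],[0,0,0]],[-0.16,[0,0,-0.25],[0,0,0]],[-0.16,[0,0,-0.25],[0,0,0]]]'
python3 - <<'E'
from h import *
plan([((.55,.17,.27),-140),((.535,.08,.27),175)])
E
```

```text
clock: 20.42
tool_pos: [0.3729, 0.3486, 0.0174]
orientation: [179.8, 0.0, -96.8]
force: [0.5, 0.4, -0.4]
opening: 0.0363
gripper_force: 0.0
clock: 21.08
tool_pos: [0.3746, 0.3501, 0.2715]
orientation: [180.0, 0.4, -96.7]
force: [-0.5, -0.1, -0.8]
opening: 0.037
gripper_force: 0.0
t 21.1 pos [0.3746 0.3501 0.2715] rpy [180.    0.4 -96.7] open 0.037
shift [0.1583, -0.1952, 0.0002] turn [0.2, 0.4, 43.3] rows 6.0
shift [0.0693, -0.0593, -0.0] turn [-0.0, -0.0, 45.0] rows 6.3
```

```bash

python3 -m pendant '[[0,[0.289,-0.119,-0.029],[0,0,-1.5]],[0,[0.289,-0.119,-0.029],[0,0,-1.5]],[0,[0.289,-0.119,-0.029],[0,0,-1.5]],[0,[0.289,-0.119,-0.029],[0,0,-1.5]],[0,[0.289,-0.119,-0.029],[0,0,-1.5]],[0,[0.289,-0.119,-0.029],[0,0,-1.5]],[0,[0.289,-0.119,-0.029],[0,0,-1.5]],[0,[0.289,-0.119,-0.029],[0,0,-1.5]],[0,[0.289,-0.119,-0.029],[0,0,-1.5]],[0,[0.289,-0.119,-0.029],[0,0,-1.5]]]'
python3 - <<'E'
from h import *
plan([]); im,p=snap('wrist','w10.png')
h=cv2.cvtColor(im,cv2.COLOR_RGB2HSV); H,S,V=[h[...,i].astype(int) for i in range(3)]
m0=((V<200)&(S>90)&(H<16)).astype(np.uint8)
for n,r in (('L',(130,240)),('R',(10,125))):
    m=np.zeros_like(m0); m[r[0]:r[1],60:230]=m0[r[0]:r[1],60:230]
    m=cv2.morphologyEx(m,cv2.MORPH_OPEN,np.ones((2,2)))
    for a,c,pts in blobs(m,100)[:2]:
        print(n,a,np.round(c,1),rect(p,pts,.038))
        for q in cv2.approxPolyDP(cv2.convexHull(pts.astype(np.int32)),3,True).reshape(-1,2): print(q,np.round(onz(p,*q,.038)[:2],4))
E
```

```text
clock: 21.92
tool_pos: [0.4579, 0.0465, 0.2948]
orientation: [179.7, -0.0, -95.4]
force: [0.4, 1.4, -0.7]
opening: 0.044
gripper_force: 0.0
t 21.9 pos [0.4579 0.0465 0.2948] rpy [179.7  -0.  -95.4] open 0.044
L 1032 [147.9 222. ] (array([627. ,  83.6]), array([31. , 92.7]), 82.8)
[190 227] [0.5822 0.0977]
[186 231] [0.5886 0.1028]
[122 230] [0.6741 0.0932]
[120 211] [0.6708 0.0669]
[128 208] [0.6594 0.0639]
R 1285 [130.3  65.4] (array([ 611.3, -100.6]), array([26.9, 96.2]), 70.1)
[179  75] [ 0.5636 -0.0912]
[102  73] [ 0.6541 -0.1019]
[98 48] [ 0.6523 -0.1288]
[172  68] [ 0.5705 -0.0996]
```

View pics/w10.png

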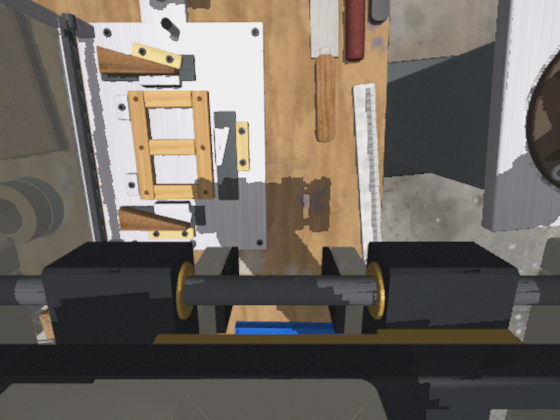

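Both wedges have shifted about 20 mm and are loose. The wrist would pass close to the upright guard, so I nudge the guard a little further back first.

```bash
python3 - <<'E'
from h import *
plan([((.62,-.012,.278),-95),((.712,-.02,.278),-95)])
E
python3 -m pendant '[[-1,[0.043,-0.167,0.017],[0,0,0]],[-1,[0.043,-0.167,0.017],[0,0,0]],[-1,[0.043,-0.167,0.017],[0,0,0]],[-1,[0.043,-0.167,0.017],[0,0,0]],[-1,[0.043,-0.167,0.017],[0,0,0]],[-1,[0.043,-0.167,0.017],[0,0,0]],[-1,[0.043,-0.167,0.017],[0,0,0]]]'
python3 -m pendant '[[-1,[0,-0.015,0],[0,0,0]],[-1,[0,-0.03,0],[0,0,0]],[-1,[0,-0.042,0],[0,0,0]],[-1,[0,-0.054,0],[0,0,0]],[-1,[0,-0.066,0],[0,0,0]],[-1,[0,-0.078,0],[0,0,0]],[-1,[0,-0.09,0],[0,0,0]],[-1,[0,-0.09,0],[0,0,0]]]'
python3 -m pendant '[[-1,[0,0.04,0],[0,0,0]],[-1,[0,0.08,-0.02],[0,0,0]],[-1,[0,0.12,-0.02],[0,0,0]],[-1,[0,0.16,-0.02],[0,0,0]],[-0.1,[0,0.16,-0.02],[0,0,0]]]'
python3 - <<'E'
from h import *
plan([((.58,.05,.29),-140),((.631,.0885,.15),167.4),((.631,.0885,.027),167.4)])
E
```

```text
t 22.0 pos [0.4578 0.0474 0.2948] rpy [179.7   0.  -95.3] open 0.0439
shift [0.0441, -0.1671, 0.0159] turn [0.3, 0.0, -0.3] rows 4.2
shift [-0.0, -0.0923, -0.0] turn [0.0, 0.0, 0.0] rows 2.2
clock: 22.55
tool_pos: [0.6203, -0.009, 0.2763]
orientation: [179.6, -0.0, -95.2]
force: [-0.4, 0.1, 1.2]
opening: 0.0036
gripper_force: 0.0
clock: 23.22
tool_pos: [0.7102, -0.0165, 0.2774]
orientation: [179.8, 0.0, -95.1]
force: [-0.1, 0.4, -0.8]
opening: 0.0002
gripper_force: 0.0
clock: 23.63
tool_pos: [0.5435, -0.0032, 0.3001]
orientation: [179.9, 0.1, -95.1]
force: [0.6, -0.7, -1.1]
opening: 0.0035
gripper_force: 0.0
t 23.6 pos [ 0.5435 -0.0032  0.3001] rpy [ 1.799e+02  1.000e-01 -9.510e+01] open 0.0035
shift [-0.0562, -0.0317, 0.0101] turn [0.2, 0.1, 44.9] rows 6.3
shift [-0.0638, -0.0033, 0.14] turn [-0.0, -0.0, 52.6] rows 7.3
shift [-0.0, -0.0, 0.123] turn [0.0, 0.0, 0.0] rows 2.9
```

```bash

python3 -m pendant '[[-0.1,[-0.056,-0.032,0.01],[0,0,45]],[-0.1,[-0.056,-0.032,0.01],[0,0,45]],[-0.1,[-0.056,-0.032,0.01],[0,0,45]],[-0.1,[-0.056,-0.032,0.01],[0,0,45]],[-0.1,[-0.056,-0.032,0.01],[0,0,45]],[-0.1,[-0.056,-0.032,0.01],[0,0,45]],[-0.1,[-0.056,-0.032,0.01],[0,0,45]]]'
python3 -m pendant '[[-0.1,[-0.064,-0.003,0.14],[0,0,52.6]],[-0.1,[-0.064,-0.003,0.14],[0,0,52.6]],[-0.1,[-0.064,-0.003,0.14],[0,0,52.6]],[-0.1,[-0.064,-0.003,0.14],[0,0,52.6]],[-0.1,[-0.064,-0.003,0.14],[0,0,52.6]],[-0.1,[-0.064,-0.003,0.14],[0,0,52.6]],[-0.1,[-0.064,-0.003,0.14],[0,0,52.6]],[-0.1,[-0.064,-0.003,0.14],[0,0,52.6]],[-0.1,[-0.064,-0.003,0.14],[0,0,52.6]]]'
python3 - <<'E'
from h import *
plan([((.631,.0885,.027),167.4)])
im,p=snap('side'); cv2.imwrite('pics/s11.png',cv2.resize(im[120:300,160:360,::-1],None,fx=3.3,fy=3.3,interpolation=cv2.INTER_CUBIC))
E
```

```text
clock: 24.22
tool_pos: [0.5865, 0.0502, 0.2889]
orientation: [179.8, -0.1, -140.5]
force: [-0.0, 0.4, 0.6]
opening: 0.039
gripper_force: 0.0
clock: 24.97
tool_pos: [0.6373, 0.089, 0.1488]
orientation: [180.0, -0.2, 167.2]
force: [-0.4, 0.9, 0.1]
opening: 0.0394
gripper_force: 0.0
t 25.0 pos [0.6373 0.089  0.1488] rpy [180.   -0.2 167.2] open 0.0394
shift [0.0057, -0.0019, 0.1218] turn [0.0, -0.2, -0.2] rows 2.9
```

View pics/s11.png

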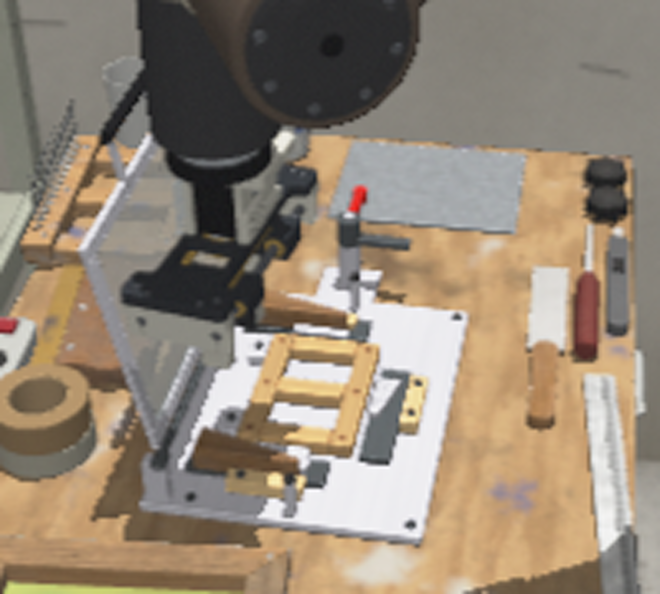

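The side view shows the guard leaning back clear of the gripper, with the fingers above the left wedge. I descend in two stages.

```bash

python3 -m pendant '[[-0.1,[0.005,-0.001,0.03],[0,0,0]],[-0.1,[0.005,-0.001,0.06],[0,0,0]],[-0.1,[0.005,-0.001,0.08],[0,0,0]],[-0.1,[0.005,-0.001,0.08],[0,0,0]]]'
python3 -m pendant '[[-0.1,[0,0,0.02],[0,0,0]],[-0.1,[0,0,0.035],[0,0,0]],[-0.1,[0,0,0.042],[0,0,0]],[-0.1,[0,0,0.042],[0,0,0]],[-0.5,[0,0,0.042],[0,0,0]],[-0.7,[0,0,0.042],[0,0,0]],[-0.7,[0,0,0.042],[0,0,0]],[-0.7,[0,0,0.042],[0,0,0]],[-0.7,[0,0,0.042],[0,0,0]]]'
```

```text
clock: 25.35
tool_pos: [0.6294, 0.0878, 0.0641]
orientation: [-179.8, -0.6, 167.3]
force: [-1.4, -0.5, -0.1]
opening: 0.0393
gripper_force: 0.0
clock: 26.1
tool_pos: [0.6334, 0.0885, 0.027]
orientation: [180.0, -0.1, 167.2]
force: [-0.6, 0.6, 6.4]
opening: 0.0185
gripper_force: 29.8
```

```bash

python3 -m pendant '[[-0.7,[0,0,-0.03],[0,0,0]],[-0.7,[0,0,-0.07],[0,0,0]],[-0.7,[0.03,0,-0.11],[0,0,0]],[-0.7,[0.06,0,-0.14],[0,0,0]],[-0.7,[0.06,0,-0.14],[0,0,0]]]'
python3 - <<'E'
from h import *
plan([((.52,.22,.17),-145),((.435,.35,.12),-96.5),((.435,.35,.018),-96.5)])
E
```

```text
clock: 26.52
tool_pos: [0.5742, 0.1023, 0.1718]
orientation: [179.8, 0.1, 167.3]
force: [-0.3, -1.1, -0.5]
opening: 0.0185
gripper_force: 29.7
t 26.5 pos [0.5742 0.1023 0.1718] rpy [1.798e+02 1.000e-01 1.673e+02] open 0.0185
shift [0.0788, 0.1029, 0.0021] turn [0.2, 0.2, -47.7] rows 6.7
shift [-0.0049, 0.1552, 0.05] turn [-0.0, 0.0, -48.5] rows 6.8
shift [0.0, -0.0, 0.102] turn [0.0, 0.0, 0.0] rows 2.4
```

```bash

python3 -m pendant '[[-0.7,[0.079,0.103,0],[0,0,-47.7]],[-0.7,[0.079,0.103,0],[0,0,-47.7]],[-0.7,[0.079,0.103,0],[0,0,-47.7]],[-0.7,[0.079,0.103,0],[0,0,-47.7]],[-0.7,[0.079,0.103,0],[0,0,-47.7]],[-0.7,[0.079,0.103,0],[0,0,-47.7]],[-0.7,[0.079,0.103,0],[0,0,-47.7]],[-0.7,[0.079,0.103,0],[0,0,-47.7]]]'
python3 -m pendant '[[-0.7,[-0.005,0.155,0.05],[0,0,-48.5]],[-0.7,[-0.005,0.155,0.05],[0,0,-48.5]],[-0.7,[-0.005,0.155,0.05],[0,0,-48.5]],[-0.7,[-0.005,0.155,0.05],[0,0,-48.5]],[-0.7,[-0.005,0.155,0.05],[0,0,-48.5]],[-0.7,[-0.005,0.155,0.05],[0,0,-48.5]],[-0.7,[-0.005,0.155,0.05],[0,0,-48.5]],[-0.7,[-0.005,0.155,0.05],[0,0,-48.5]],[-0.7,[-0.005,0.155,0.05],[0,0,-48.5]]]'
python3 - <<'E'
from h import *
plan([((.445,.347,.018),-96.5)])
E
```

```text
clock: 27.18
tool_pos: [0.5202, 0.2194, 0.1663]
orientation: [179.8, -0.2, -144.8]
force: [-0.6, -0.4, -0.1]
opening: 0.0188
gripper_force: 29.7
clock: 27.93
tool_pos: [0.4356, 0.3493, 0.1168]
orientation: [179.8, 0.0, -96.9]
force: [0.0, -0.1, -1.7]
opening: 0.0185
gripper_force: 29.7
t 27.9 pos [0.4356 0.3493 0.1168] rpy [179.8   0.  -96.9] open 0.0185
shift [0.0011, -0.01, 0.0987] turn [0.2, 0.0, -0.4] rows 2.4
```

```bash

python3 -m pendant '[[-0.7,[0.001,-0.01,0.03],[0,0,0]],[-0.7,[0.001,-0.01,0.06],[0,0,0]],[-0.7,[0.001,-0.01,0.085],[0,0,0]],[-0.7,[0.001,-0.01,0.098],[0,0,0]],[-0.7,[0.001,-0.01,0.098],[0,0,0]],[-0.2,[0.001,-0.01,0.098],[0,0,0]],[-0.2,[0.001,-0.01,0.098],[0,0,0]],[-0.2,[0.001,-0.01,0.098],[0,0,0]]]'
python3 -m pendant '[[-0.2,[0,0,-0.04],[0,0,0]],[-0.2,[0,0,-0.08],[0,0,0]],[-0.2,[0,0,-0.12],[0,0,0]],[-0.2,[0,0,-0.16],[0,0,0]],[-0.2,[0,0,-0.16],[0,0,0]],[-0.2,[0,0,-0.16],[0,0,0]]]'
python3 - <<'E'
from h import *
plan([((.52,.15,.2),-145),((.55,-.05,.2),175),((.612,-.105,.13),167.4)])
E
```

```text
clock: 28.6
tool_pos: [0.4457, 0.348, 0.0202]
orientation: [179.8, 0.1, -96.6]
force: [-0.7, 0.9, 0.6]
opening: 0.0318
gripper_force: 0.0
clock: 29.1
tool_pos: [0.4469, 0.3487, 0.1833]
orientation: [180.0, 0.4, -96.6]
force: [-0.5, -0.3, -0.5]
opening: 0.035
gripper_force: 0.0
t 29.1 pos [0.4469 0.3487 0.1833] rpy [180.    0.4 -96.6] open 0.035
shift [0.1888, -0.0955, -0.0181] turn [0.2, 0.4, 48.4] rows 6.8
shift [0.0901, -0.181, -0.0] turn [-0.0, -0.0, 40.0] rows 5.6
shift [-0.0666, -0.0494, 0.07] turn [-0.0, -0.0, 7.6] rows 2.6
```

```bash

python3 -m pendant '[[-0.1,[0.189,-0.095,-0.018],[0,0,48.4]],[-0.1,[0.189,-0.095,-0.018],[0,0,48.4]],[-0.1,[0.189,-0.095,-0.018],[0,0,48.4]],[-0.1,[0.189,-0.095,-0.018],[0,0,48.4]],[-0.1,[0.189,-0.095,-0.018],[0,0,48.4]],[-0.1,[0.189,-0.095,-0.018],[0,0,48.4]],[-0.1,[0.189,-0.095,-0.018],[0,0,48.4]],[-0.1,[0.189,-0.095,-0.018],[0,0,48.4]]]'
python3 -m pendant '[[-0.1,[0.09,-0.181,0],[0,0,40]],[-0.1,[0.09,-0.181,0],[0,0,40]],[-0.1,[0.09,-0.181,0],[0,0,40]],[-0.1,[0.09,-0.181,0],[0,0,40]],[-0.1,[0.09,-0.181,0],[0,0,40]],[-0.1,[0.09,-0.181,0],[0,0,40]],[-0.1,[0.09,-0.181,0],[0,0,40]]]'
python3 -m pendant '[[-0.1,[-0.066,-0.049,0.07],[0,0,7.6]],[-0.1,[-0.066,-0.049,0.07],[0,0,7.6]],[-0.1,[-0.066,-0.049,0.07],[0,0,7.6]],[-0.1,[-0.066,-0.049,0.07],[0,0,7.6]],[-0.1,[-0.066,-0.049,0.07],[0,0,7.6]]]'
python3 - <<'E'
from h import *
plan([((.612,-.105,.027),167.4)])
E
```

```text
clock: 29.77
tool_pos: [0.5183, 0.1472, 0.196]
orientation: [179.8, -0.2, -145.4]
force: [0.6, 0.1, -0.1]
opening: 0.0395
gripper_force: 0.0
clock: 30.35
tool_pos: [0.5483, -0.0528, 0.1955]
orientation: [180.0, -0.3, 174.8]
force: [-0.0, 0.1, 0.0]
opening: 0.0395
gripper_force: 0.0
clock: 30.77
tool_pos: [0.6093, -0.1052, 0.1239]
orientation: [-179.9, -0.4, 167.7]
force: [-0.2, -0.4, 0.1]
opening: 0.0396
gripper_force: 0.0
t 30.8 pos [ 0.6093 -0.1052  0.1239] rpy [-179.9   -0.4  167.7] open 0.0396
shift [-0.0033, 0.0009, 0.0968] turn [-0.1, -0.4, 0.3] rows 2.3
```

```bash

python3 -m pendant '[[-0.1,[-0.013,0.001,0.03],[0,0,0]],[-0.1,[-0.013,0.001,0.06],[0,0,0]],[-0.1,[-0.013,0.001,0.075],[0,0,0]],[-0.1,[-0.013,0.001,0.085],[0,0,0]],[-0.1,[-0.013,0.001,0.094],[0,0,0]],[-0.1,[-0.013,0.001,0.094],[0,0,0]]]'
python3 -m pendant '[[-0.4,[0,0,0],[0,0,0]],[-0.7,[0,0,0],[0,0,0]],[-0.7,[0,0,0],[0,0,0]],[-0.7,[0,0,0],[0,0,0]],[-0.7,[0,0,0],[0,0,0]]]'
```

```text
clock: 31.27
tool_pos: [0.622, -0.1067, 0.0313]
orientation: [-180.0, -0.3, 167.6]
force: [-1.0, 0.3, -0.0]
opening: 0.0391
gripper_force: 0.0
clock: 31.68
tool_pos: [0.6233, -0.1081, 0.0331]
orientation: [-180.0, -0.1, 167.4]
force: [-0.5, -2.2, 5.8]
opening: 0.02
gripper_force: 29.7
```

```bash

python3 -m pendant '[[-0.7,[0,0,-0.01],[0,0,0]],[-0.7,[0,0,-0.03],[0,0,0]],[-0.7,[0,0,-0.06],[0,0,0]],[-0.7,[0.03,0,-0.09],[0,0,0]],[-0.7,[0.06,0,-0.13],[0,0,0]],[-0.7,[0.06,0,-0.13],[0,0,0]]]'
python3 - <<'E'
from h import *
plan([((.53,.05,.17),175),((.52,.2,.17),-145),((.505,.335,.12),-96.5)])
E
```

```text
clock: 32.18
tool_pos: [0.5636, -0.0943, 0.1678]
orientation: [179.9, 0.1, 167.4]
force: [1.0, 0.9, -1.4]
opening: 0.0196
gripper_force: 29.6
t 32.2 pos [ 0.5636 -0.0943  0.1678] rpy [1.799e+02 1.000e-01 1.674e+02] open 0.0196
shift [0.0642, 0.1335, -0.002] turn [0.1, 0.1, -7.6] rows 3.6
shift [0.023, 0.1486, 0.0] turn [0.0, 0.0, -40.0] rows 5.6
shift [-0.0651, 0.1192, 0.05] turn [-0.0, 0.0, -48.5] rows 6.8
```

```bash

python3 -m pendant '[[-0.7,[0.064,0.133,0],[0,0,-7.6]],[-0.7,[0.064,0.133,0],[0,0,-7.6]],[-0.7,[0.064,0.133,0],[0,0,-7.6]],[-0.7,[0.064,0.133,0],[0,0,-7.6]],[-0.7,[0.064,0.133,0],[0,0,-7.6]]]'
python3 -m pendant '[[-0.7,[0.023,0.148,0],[0,0,-40]],[-0.7,[0.023,0.148,0],[0,0,-40]],[-0.7,[0.023,0.148,0],[0,0,-40]],[-0.7,[0.023,0.148,0],[0,0,-40]],[-0.7,[0.023,0.148,0],[0,0,-40]],[-0.7,[0.023,0.148,0],[0,0,-40]],[-0.7,[0.023,0.148,0],[0,0,-40]]]'
python3 -m pendant '[[-0.7,[-0.07,0.12,0.05],[0,0,-48.5]],[-0.7,[-0.07,0.12,0.05],[0,0,-48.5]],[-0.7,[-0.07,0.12,0.05],[0,0,-48.5]],[-0.7,[-0.07,0.12,0.05],[0,0,-48.5]],[-0.7,[-0.07,0.12,0.05],[0,0,-48.5]],[-0.7,[-0.07,0.12,0.05],[0,0,-48.5]],[-0.7,[-0.07,0.12,0.05],[0,0,-48.5]],[-0.7,[-0.07,0.12,0.05],[0,0,-48.5]]]'
python3 - <<'E'
from h import *
plan([((.505,.343,.021),-96.5)])
im,p=snap('wrist','w12.png')
E
```

```text
clock: 32.6
tool_pos: [0.53, 0.0527, 0.1632]
orientation: [179.9, -0.2, 175.2]
force: [0.7, -0.5, -0.3]
opening: 0.0202
gripper_force: 29.6
clock: 33.18
tool_pos: [0.5205, 0.199, 0.1626]
orientation: [179.8, -0.2, -144.7]
force: [0.2, -0.9, -0.5]
opening: 0.0196
gripper_force: 29.6
clock: 33.85
tool_pos: [0.5091, 0.3367, 0.1125]
orientation: [179.7, -0.0, -96.4]
force: [-0.0, -0.0, -0.3]
opening: 0.02
gripper_force: 29.6
t 33.9 pos [0.5091 0.3367 0.1125] rpy [179.7  -0.  -96.4] open 0.02
shift [-0.0058, 0.0044, 0.0916] turn [0.3, -0.0, 0.1] rows 2.2
```

View pics/w12.png

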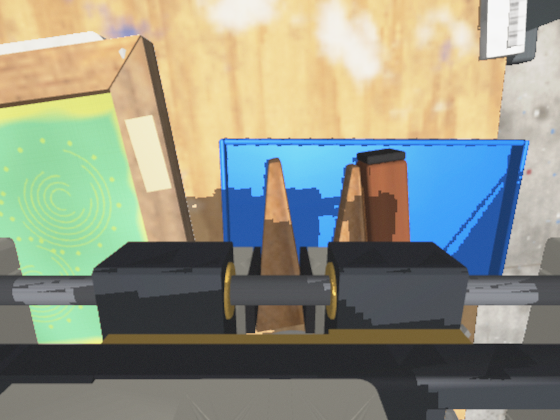

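The tray holds the left wedge at (350,205). The block, at (385,200), has been nudged against it but is still inside. The held wedge hangs over free space, so I lower it.

```bash

python3 -m pendant '[[-0.7,[-0.006,0.003,0.03],[0,0,0]],[-0.7,[-0.006,0.003,0.06],[0,0,0]],[-0.7,[-0.006,0.003,0.08],[0,0,0]],[-0.7,[-0.006,0.003,0.091],[0,0,0]],[-0.7,[-0.006,0.003,0.091],[0,0,0]],[-0.3,[-0.006,0.003,0.091],[0,0,0]],[-0.3,[-0.006,0.003,0.091],[0,0,0]],[-0.3,[-0.006,0.003,0.091],[0,0,0]]]'
python3 -m pendant '[[-0.3,[0,0,-0.04],[0,0,0]],[-0.3,[0,0,-0.08],[0,0,0]],[-0.3,[0,0,-0.12],[0,0,0]],[-0.3,[0,0,-0.16],[0,0,0]],[-0.3,[0,0,-0.16],[0,0,0]],[-0.3,[0,0,-0.16],[0,0,0]]]'
python3 - <<'E'
from h import *
# mat from top image 0
p=viewer.camera_params('top'); im=cv2.imread('pics/top0.png')[:,:,::-1].copy()
h=cv2.cvtColor(im,cv2.COLOR_RGB2HSV); H,S,V=[h[...,i].astype(int) for i in range(3)]
m=((S<45)&(V>90)&(V<190)).astype(np.uint8); mm=np.zeros_like(m); mm[185:265,340:403]=m[185:265,340:403]
mm=cv2.morphologyEx(mm,cv2.MORPH_OPEN,np.ones((7,7)))
for a,c,pts in blobs(mm,500)[:1]: print('mat',a,c,rect(p,pts,.004),pts.min(0),pts.max(0))
plan([((.55,.2,.2),-50),((.5906,-.0074,.15),-5)])
E
```

```text
clock: 34.57
tool_pos: [0.507, 0.3438, 0.0226]
orientation: [179.8, 0.1, -96.6]
force: [0.6, -1.0, 0.5]
opening: 0.0298
gripper_force: 0.0
clock: 35.07
tool_pos: [0.5083, 0.3446, 0.186]
orientation: [-180.0, 0.4, -96.5]
force: [-0.6, -0.3, -1.1]
opening: 0.0309
gripper_force: 0.0
mat 2829 [370.56451043 223.97985154] (array([ 510. , -380.7]), array([157.5, 197.6]), 86.3) [346. 193.] [395. 254.]
t 35.1 pos [0.5083 0.3446 0.186 ] rpy [-180.     0.4  -96.5] open 0.0309
shift [0.1389, -0.0578, -0.0149] turn [-0.2, 0.4, -46.5] rows 6.5
shift [0.185, 0.1022, 0.05] turn [-0.0, 0.0, -45.0] rows 6.3
```

```bash
python3 - <<'E'
from h import *
p=viewer.camera_params('wrist'); P,Q,o=pose(); E=np.array(p['extrinsics'])
P1=np.array([.4579,.0474,.2948]); Q1=Rt(-95.3)
T0=np.eye(4);T0[:3,:3]=Q.as_matrix();T0[:3,3]=P;T1=np.eye(4);T1[:3,:3]=Q1.as_matrix();T1[:3,3]=P1
p['extrinsics']=E@T0@np.linalg.inv(T1)
def fr(im,p,box):
    h=cv2.cvtColor(im,cv2.COLOR_RGB2HSV); H,S,V=[h[...,i].astype(int) for i in range(3)]
    m=((V>110)&(S>70)&(H>10)&(H<28)).astype(np.uint8); x0,y0,x1,y1=box; mm=np.zeros_like(m); mm[y0:y1,x0:x1]=m[y0:y1,x0:x1]
    for a,c,pts in blobs(mm,60)[:1]: print(a,c,pts.min(0),pts.max(0),rect(p,pts,.024))
fr(cv2.imread('pics/w10.png')[:,:,::-1].copy(),p,(122,85,217,205))
im,pt=snap('top','t13.png'); fr(im,pt,(232,175,284,216))
E
```

```text
5286 [170.98164964 142.39235717] [128.  91.] [212. 198.] (array([593.3,  -7.7]), array([137. , 100.1]), 84.9)
787 [257.24142313 197.30368488] [235. 181.] [279. 213.] (array([594. ,  -7.3]), array([138. ,  99.3]), 84.9)
```

```bash
python3 - <<'E'
from h import *
plan([((.55,.15,.2),-141),((.593,-.0075,.10),175),((.593,-.0075,.0135),175)])
E
```

```text
t 35.1 pos [0.5073 0.3437 0.1836] rpy [179.9   0.2 -96.5] open 0.0305
shift [0.1875, -0.0644, -0.0172] turn [0.2, 0.1, 44.5] rows 6.2
shift [0.0657, -0.1495, 0.1] turn [-0.0, -0.0, 44.0] rows 6.1
shift [0.0, -0.0, 0.0865] turn [0.0, 0.0, 0.0] rows 2.1
```

```bash

python3 -m pendant '[[-0.14,[0.187,-0.064,-0.017],[0,0,44.5]],[-0.14,[0.187,-0.064,-0.017],[0,0,44.5]],[-0.14,[0.187,-0.064,-0.017],[0,0,44.5]],[-0.14,[0.187,-0.064,-0.017],[0,0,44.5]],[-0.14,[0.187,-0.064,-0.017],[0,0,44.5]],[-0.14,[0.187,-0.064,-0.017],[0,0,44.5]],[-0.14,[0.187,-0.064,-0.017],[0,0,44.5]],[-0.14,[0.187,-0.064,-0.017],[0,0,44.5]]]'
python3 -m pendant '[[-0.14,[0.066,-0.15,0.1],[0,0,44]],[-0.14,[0.066,-0.15,0.1],[0,0,44]],[-0.14,[0.066,-0.15,0.1],[0,0,44]],[-0.14,[0.066,-0.15,0.1],[0,0,44]],[-0.14,[0.066,-0.15,0.1],[0,0,44]],[-0.14,[0.066,-0.15,0.1],[0,0,44]],[-0.14,[0.066,-0.15,0.1],[0,0,44]],[-0.14,[0.066,-0.15,0.1],[0,0,44]],[-0.14,[0.066,-0.15,0.1],[0,0,44]]]'
python3 - <<'E'
from h import *
plan([((.593,-.0075,.0135),175)])
E
```

```text
clock: 35.78
tool_pos: [0.5492, 0.149, 0.1973]
orientation: [179.8, -0.3, -141.2]
force: [0.0, -0.2, 0.3]
opening: 0.0378
gripper_force: 0.0
clock: 36.53
tool_pos: [0.5925, -0.0071, 0.0981]
orientation: [180.0, -0.2, 175.3]
force: [0.9, -0.2, -0.3]
opening: 0.0375
gripper_force: 0.0
t 36.5 pos [ 0.5925 -0.0071  0.0981] rpy [180.   -0.2 175.3] open 0.0375
shift [-0.0009, -0.0004, 0.0846] turn [0.0, -0.2, 0.3] rows 2.0
```

```bash

python3 -m pendant '[[-0.14,[0,0,0.03],[0,0,0]],[-0.14,[0,0,0.055],[0,0,0]],[-0.14,[0,0,0.075],[0,0,0]],[-0.14,[0,0,0.084],[0,0,0]],[-0.14,[0,0,0.084],[0,0,0]],[-0.14,[0,0,0.084],[0,0,0]]]'
python3 -m pendant '[[-0.5,[0,0,0],[0,0,0]],[-0.7,[0,0,0],[0,0,0]],[-0.7,[0,0,0],[0,0,0]],[-0.7,[0,0,0],[0,0,0]],[-0.7,[0,0,0],[0,0,0]]]'
```

```text
clock: 37.03
tool_pos: [0.5925, -0.0071, 0.0146]
orientation: [180.0, -0.2, 175.2]
force: [0.4, 0.4, 0.5]
opening: 0.0374
gripper_force: 0.0
clock: 37.45
tool_pos: [0.5927, -0.0077, 0.0151]
orientation: [180.0, -0.1, 175.0]
force: [-1.5, 1.6, 7.0]
opening: 0.0194
gripper_force: 30.0
```

```bash

python3 -m pendant '[[-0.7,[0,0,-0.02],[0,0,0]],[-0.7,[0,0,-0.05],[0,0,0]],[-0.7,[0,0,-0.09],[0,0,0]],[-0.7,[0,0,-0.13],[0,0,0]],[-0.7,[0,0,-0.16],[0,0,0]],[-0.7,[0,0,-0.16],[0,0,0]],[-0.7,[0,0,-0.16],[0,0,0]]]'
python3 - <<'E'
from h import *
plan([((.510,-.381,.17),176.3),((.510,-.381,.0095),176.3)])
E
```

```text
clock: 38.03
tool_pos: [0.5935, -0.0076, 0.1762]
orientation: [179.9, -0.0, 175.0]
force: [-0.1, -0.0, -2.2]
opening: 0.0197
gripper_force: 30.0
t 38.0 pos [ 0.5935 -0.0076  0.1762] rpy [179.9  -0.  175. ] open 0.0197
shift [0.0508, -0.3793, 0.0054] turn [0.1, 0.0, -1.3] rows 9.2
shift [0.0, -0.0, 0.1605] turn [0.0, 0.0, 0.0] rows 3.8
```

```bash

python3 -m pendant '[[-0.7,[0.005,-0.038,0],[0,0,0]],[-0.7,[0.01,-0.076,0],[0,0,0]],[-0.7,[0.015,-0.114,0],[0,0,0]],[-0.7,[0.02,-0.152,0],[0,0,0]],[-0.7,[0.025,-0.19,0],[0,0,0]],[-0.7,[0.03,-0.228,0],[0,0,-1]],[-0.7,[0.035,-0.266,0],[0,0,-1]],[-0.7,[0.04,-0.304,0],[0,0,-1]],[-0.7,[0.046,-0.342,0],[0,0,-1.3]],[-0.7,[0.051,-0.379,0],[0,0,-1.3]]]'
python3 -m pendant '[[-0.7,[0,0,0],[0,0,0]],[-0.7,[0,0,0],[0,0,0]]]'
python3 - <<'E'
from h import *
plan([((.510,-.381,.0095),176.3)])
im,p=snap('wrist','w14.png')
E
```

```text
clock: 38.87
tool_pos: [0.5071, -0.3823, 0.172]
orientation: [179.9, -0.4, 176.3]
force: [0.9, 1.0, -2.0]
opening: 0.0193
gripper_force: 30.0
clock: 39.03
tool_pos: [0.5069, -0.3824, 0.1715]
orientation: [179.9, -0.4, 176.1]
force: [-0.3, 0.6, -1.3]
opening: 0.0197
gripper_force: 30.0
t 39.0 pos [ 0.5069 -0.3824  0.1715] rpy [179.9  -0.4 176.1] open 0.0197
shift [-0.0042, 0.0013, 0.162] turn [0.1, -0.4, -0.2] rows 3.9
```

View pics/w14.png

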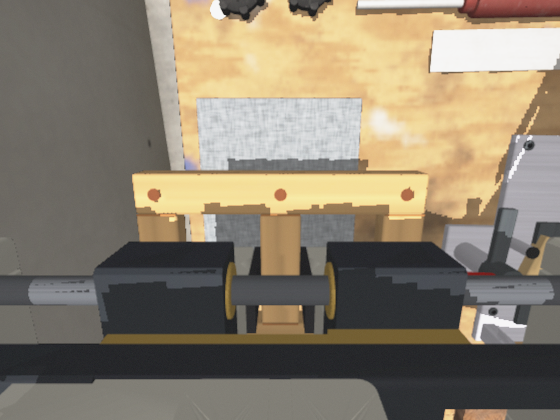

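The frame is held level, its front bar centred at about (281,194) over the mat (columns 198–362). I lower it onto the mat.

```bash

python3 -m pendant '[[-0.7,[-0.003,0.001,0.04],[0,0,0]],[-0.7,[-0.003,0.001,0.08],[0,0,0]],[-0.7,[-0.003,0.001,0.115],[0,0,0]],[-0.7,[-0.003,0.001,0.14],[0,0,0]],[-0.7,[-0.003,0.001,0.155],[0,0,0]],[-0.7,[-0.003,0.001,0.161],[0,0,0]],[-0.7,[-0.003,0.001,0.162],[0,0,0]],[-0.14,[-0.003,0.001,0.162],[0,0,0]],[-0.14,[-0.003,0.001,0.162],[0,0,0]],[-0.14,[-0.003,0.001,0.162],[0,0,0]]]'
python3 -m pendant '[[-0.14,[0,0,-0.04],[0,0,0]],[-0.14,[0,0,-0.08],[0,0,0]],[-0.14,[0,0,-0.12],[0,0,0]],[-0.14,[0,0,-0.16],[0,0,0]],[-0.14,[0,0,-0.2],[0,0,0]],[-0.14,[0,0,-0.25],[0,0,0]],[-0.14,[0,0,-0.32],[0,0,0]],[-0.14,[0,0,-0.32],[0,0,0]],[-0.14,[0,0,-0.32],[0,0,0]]]'
python3 - <<'E'
from h import *
# bar expected
th=np.radians(103); print('bar z',.05+.245*np.sin(th),'x off',-.245*np.cos(th))
plan([((.6,-.2,.36),-140),((.66,-.017,.36),-95)])
E
```

```text
clock: 39.92
tool_pos: [0.5126, -0.3803, 0.0138]
orientation: [-180.0, -0.1, 176.4]
force: [-0.7, -0.2, 0.8]
opening: 0.0338
gripper_force: 0.0
clock: 40.67
tool_pos: [0.5145, -0.3823, 0.3432]
orientation: [-179.6, 0.5, 176.3]
force: [-0.7, 0.0, 1.9]
opening: 0.0375
gripper_force: 0.0
bar z 0.28872066587238265 x off 0.05511300831424693
t 40.7 pos [ 0.5145 -0.3823  0.3432] rpy [-179.6    0.5  176.3] open 0.0375
shift [-0.0739, 0.1873, -0.0173] turn [-0.6, 0.4, -43.7] rows 6.1
shift [-0.1636, 0.1016, 0.0] turn [0.0, 0.0, -45.0] rows 6.3
```

```bash
python3 - <<'E'
from h import *
im,p=snap('top','t15.png'); print([proj(p,(.737+d,-.021+.05*s,.295)) for d,s in((0,-1),(0,1))])
cv2.imwrite('pics/t15c.png',cv2.resize(im[120:300,110:410,::-1],None,fx=2.6,fy=2.6,interpolation=cv2.INTER_CUBIC))
E
```

```text
[(np.float64(279.0163056761052), np.float64(128.27997256946972)), (np.float64(241.65607240949853), np.float64(128.12961590667317))]
```

View pics/t15c.png

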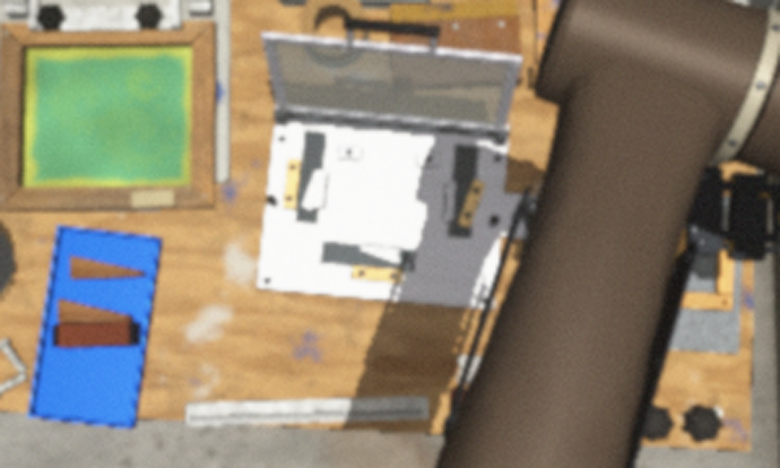

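The top view shows both wedges and the block in the tray and the frame on the mat. The bar's centre is near full-image pixel (260,130), about where I expected it.

```bash
python3 - <<'E'
from h import *
p=viewer.camera_params('top'); ps=viewer.camera_params('side')
print('bar',onz(p,260.4,130,.29))
for z in (0,.2,.4,.6): print(z,np.round(onz(p,290,97,z),3))
plan([((.6,-.2,.37),-140),((.65,-.015,.37),-95),((.735,-.021,.35),-95),((.735,-.021,.276),-95)])
E
```

```text
bar [ 0.73367305 -0.02107966  0.29      ]
0 [ 0.945 -0.117  0.   ]
0.2 [ 0.863 -0.106  0.2  ]
0.4 [ 0.781 -0.095  0.4  ]
0.6 [ 0.7   -0.084  0.6  ]
t 40.7 pos [ 0.5139 -0.3814  0.3391] rpy [-179.8    0.4  176.3] open 0.0378
shift [-0.0744, 0.1864, -0.0312] turn [-0.4, 0.3, -43.7] rows 6.1
shift [-0.1572, 0.1096, 0.0] turn [0.0, 0.0, -45.0] rows 6.3
shift [-0.0014, -0.0852, 0.02] turn [0.0, 0.0, 0.0] rows 2.1
shift [-0.0, -0.0, 0.074] turn [0.0, 0.0, 0.0] rows 1.8
```

```bash
python3 - <<'E'
from h import *
p=viewer.camera_params('top'); ps=viewer.camera_params('side')
def tri(a,b):
    c1,d1=ray(p,*a);c2,d2=ray(ps,*b);A=np.stack([d1,-d2],1);s=np.linalg.lstsq(A,c2-c1,rcond=None)[0]
    x,y=c1+s[0]*d1,c2+s[1]*d2; print(a,b,np.round((x+y)/2,3),'gap',np.round(np.linalg.norm(x-y),3))
for a in ((425,95),(480,38)):
    for b in ((157,90),(150,165)): tri(a,b)
E
python3 - <<'E'
import cv2
a=cv2.imread('pics/side0.png')[40:300,0:280]; cv2.imwrite('pics/sh.png',cv2.resize(a,None,fx=2.2,fy=2.2))
E
```

```text
(425, 95) (157, 90) [ 0.917 -0.476  0.255] gap 0.129
(425, 95) (150, 165) [ 1.071 -0.63  -0.143] gap 0.109
(480, 38) (157, 90) [ 1.06  -0.686  0.183] gap 0.001
(480, 38) (150, 165) [ 1.295 -0.941 -0.311] gap 0.076
```

View pics/sh.png

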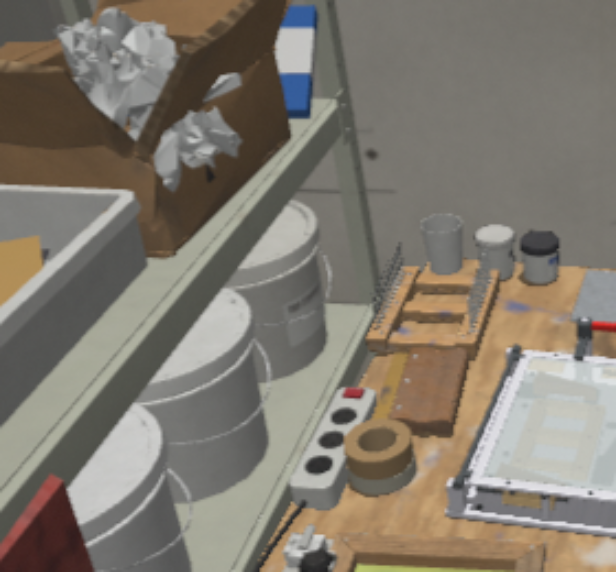

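The upper shelf's front edge is near x = 1.06 and the lower tier is at table height, so there is room. I go to the bar.

```bash

python3 -m pendant '[[-0.1,[-0.074,0.186,-0.031],[0,0,-43.7]],[-0.1,[-0.074,0.186,-0.031],[0,0,-43.7]],[-0.1,[-0.074,0.186,-0.031],[0,0,-43.7]],[-0.1,[-0.074,0.186,-0.031],[0,0,-43.7]],[-0.1,[-0.074,0.186,-0.031],[0,0,-43.7]],[-0.1,[-0.074,0.186,-0.031],[0,0,-43.7]],[-0.1,[-0.074,0.186,-0.031],[0,0,-43.7]],[-0.1,[-0.074,0.186,-0.031],[0,0,-43.7]]]'
python3 -m pendant '[[-0.1,[-0.157,0.11,0],[0,0,-45]],[-0.1,[-0.157,0.11,0],[0,0,-45]],[-0.1,[-0.157,0.11,0],[0,0,-45]],[-0.1,[-0.157,0.11,0],[0,0,-45]],[-0.1,[-0.157,0.11,0],[0,0,-45]],[-0.1,[-0.157,0.11,0],[0,0,-45]],[-0.1,[-0.157,0.11,0],[0,0,-45]],[-0.1,[-0.157,0.11,0],[0,0,-45]],[-0.1,[-0.157,0.11,0],[0,0,-45]]]'
python3 - <<'E'
from h import *
plan([((.735,-.021,.35),-95),((.735,-.021,.276),-95)])
E
```

```text
clock: 41.38
tool_pos: [0.5982, -0.1991, 0.3628]
orientation: [179.8, -0.2, -140.1]
force: [-0.8, -0.5, 0.9]
opening: 0.0397
gripper_force: 0.0
clock: 42.13
tool_pos: [0.6478, -0.0154, 0.3626]
orientation: [179.8, 0.0, -95.3]
force: [0.8, -0.5, 0.4]
opening: 0.0399
gripper_force: 0.0
t 42.1 pos [ 0.6478 -0.0154  0.3626] rpy [179.8   0.  -95.3] open 0.0399
shift [-0.0025, -0.0874, 0.0122] turn [0.2, 0.0, -0.3] rows 2.1
shift [-0.0, -0.0, 0.074] turn [0.0, 0.0, 0.0] rows 1.8
```

```bash

python3 -m pendant '[[-0.1,[-0.002,-0.04,0],[0,0,0]],[-0.1,[-0.002,-0.08,0.01],[0,0,0]],[-0.1,[-0.002,-0.087,0.012],[0,0,0]],[-0.1,[-0.002,-0.087,0.012],[0,0,0]]]'
python3 -m pendant '[[-0.1,[0,0,0.025],[0,0,0]],[-0.1,[0,0,0.05],[0,0,0]],[-0.1,[0,0,0.074],[0,0,0]],[-0.1,[0,0,0.074],[0,0,0]],[-0.5,[0,0,0.074],[0,0,0]],[-0.8,[0,0,0.074],[0,0,0]],[-0.8,[0,0,0.074],[0,0,0]],[-0.8,[0,0,0.074],[0,0,0]],[-0.8,[0,0,0.074],[0,0,0]]]'
python3 - <<'E'
from h import *
P,Q,o=pose(); plan([])
ya=np.radians(-4.95); u=np.array([np.cos(ya),np.sin(ya),0]); h0=np.array([.684,-.0166,.05])
s=(P+[0,0,.013]-h0)@u; print('th',90+np.degrees(np.arcsin(s/.245)), 'z bar est',.05+np.sqrt(.245**2-s*s),'lateral',(P-h0)@np.array([-u[1],u[0],0]))
t0=np.pi/2+np.arcsin(s/.245)
pt=lambda t: h0+.245*(-np.cos(t)*u+np.sin(t)*np.array([0,0,1]))
for th in range(98,-1,-5): print(th,np.round(Q.inv().apply(pt(np.radians(th))-pt(t0)),4))
print(0,np.round(Q.inv().apply(pt(0)-pt(t0)),4))
E
```

```text
clock: 42.47
tool_pos: [0.7361, -0.0213, 0.3458]
orientation: [179.4, -0.1, -95.3]
force: [-0.6, -0.3, -1.8]
opening: 0.0391
gripper_force: 0.0
clock: 43.22
tool_pos: [0.7347, -0.0198, 0.2779]
orientation: [179.9, 0.0, -95.0]
force: [-1.3, 0.8, 1.0]
opening: 0.0123
gripper_force: 0.7
t 43.2 pos [ 0.7347 -0.0198  0.2779] rpy [179.9   0.  -95. ] open 0.0123
th 101.97278247446717 z bar est 0.2896703326677657 lateral 0.0012052679970792068
98 [ 0.      0.0167 -0.0029]
93 [ 0.      0.038  -0.0049]
88 [ 0.      0.0594 -0.005 ]
83 [ 0.0001  0.0807 -0.0033]
78 [1.000e-04 1.018e-01 3.000e-04]
73 [1.000e-04 1.224e-01 5.700e-03]
68 [1.000e-04 1.426e-01 1.290e-02]
63 [1.00e-04 1.62e-01 2.18e-02]
58 [0.0002 0.1806 0.0323]
53 [0.0002 0.1982 0.0445]
48 [2.000e-04 2.146e-01 5.810e-02]
43 [2.000e-04 2.298e-01 7.310e-02]
38 [2.000e-04 2.437e-01 8.940e-02]
33 [0.0003 0.256  0.1069]
28 [0.0003 0.2668 0.1253]
23 [0.0003 0.276  0.1446]
18 [0.0003 0.2834 0.1646]
13 [0.0003 0.2891 0.1853]
8 [0.0003 0.2929 0.2063]
3 [0.0004 0.2949 0.2276]
0 [0.0004 0.2952 0.2404]
```

```bash

python3 -m pendant '[[-0.8,[0,0,0],[0,0,0]],[-0.8,[0,0,0],[0,0,0]],[-0.8,[0,0,0],[0,0,0]]]'
python3 -m pendant '[[-0.8,[0,0.0167,-0.0029],[0,0,0]],[-0.8,[0,0.038,-0.0049],[0,0,0]],[-0.8,[0,0.0594,-0.005],[0,0,0]],[-0.8,[0,0.0807,-0.0033],[0,0,0]],[-0.8,[0,0.1018,0.0003],[0,0,0]],[-0.8,[0,0.1224,0.0057],[0,0,0]],[-0.8,[0,0.1426,0.0129],[0,0,0]],[-0.8,[0,0.162,0.0218],[0,0,0]],[-0.8,[0,0.1806,0.0323],[0,0,0]],[-0.8,[0,0.1806,0.0323],[0,0,0]]]'
```

```text
clock: 43.47
tool_pos: [0.7351, -0.0198, 0.2777]
orientation: [179.9, 0.0, -95.0]
force: [-0.5, -1.2, 6.4]
opening: 0.0111
gripper_force: 30.0
clock: 44.3
tool_pos: [0.5514, -0.003, 0.2435]
orientation: [179.7, 0.1, -95.0]
force: [-2.4, 4.5, -1.3]
opening: 0.0108
gripper_force: 30.0
```

```bash

python3 -m pendant '[[-0.8,[0,0.0176,0.0122],[0,0,0]],[-0.8,[0,0.034,0.0258],[0,0,0]],[-0.8,[0,0.0492,0.0408],[0,0,0]],[-0.8,[0,0.0631,0.0571],[0,0,0]],[-0.8,[0,0.0754,0.0746],[0,0,0]],[-0.8,[0,0.0862,0.093],[0,0,0]],[-0.8,[0,0.0954,0.1123],[0,0,0]],[-0.8,[0,0.0954,0.1123],[0,0,0]]]'
python3 -m pendant '[[-0.8,[0,0.0039,0.01],[0,0,0]],[-0.8,[0,0.0074,0.02],[0,0,0]],[-0.8,[0,0.0106,0.0303],[0,0,0]],[-0.8,[0,0.0131,0.0407],[0,0,0]],[-0.8,[0,0.0152,0.0511],[0,0,0]],[-0.8,[0,0.0169,0.0617],[0,0,0]],[-0.8,[0,0.0181,0.0723],[0,0,0]],[-0.8,[0,0.0186,0.08],[0,0,0]],[-0.8,[0,0.0189,0.086],[0,0,0]],[-0.8,[0,0.0189,0.086],[0,0,0]]]'
```

```text
clock: 44.97
tool_pos: [0.4594, 0.0053, 0.131]
orientation: [179.9, 0.1, -95.0]
force: [6.8, 3.3, -5.8]
opening: 0.0109
gripper_force: 30.0
clock: 45.8
tool_pos: [0.4422, 0.007, 0.0468]
orientation: [180.0, 0.1, -94.9]
force: [6.8, 2.5, -2.9]
opening: 0.0109
gripper_force: 30.0
```

```bash

python3 -m pendant '[[-0.8,[0,0,0.004],[0,0,0]],[-0.8,[0,0,0.007],[0,0,0]],[-0.8,[0,0,0.009],[0,0,0]],[-0.8,[0,0,0.0105],[0,0,0]],[-0.8,[0,0,0.0115],[0,0,0]],[-0.8,[0,0,0.0115],[0,0,0]]]'
```

```text
clock: 46.3
tool_pos: [0.4422, 0.0067, 0.0382]
orientation: [-180.0, 0.1, -94.9]
force: [-6.4, 1.2, 36.4]
opening: 0.011
gripper_force: 30.0
```

The guard is on its stop, with a clear upward reaction. I release it and move to the latch.

```bash

python3 -m pendant '[[-0.8,[0,0,-0.0015],[0,0,0]],[-0.45,[0,0,-0.0015],[0,0,0]],[-0.45,[0,0,-0.0015],[0,0,0]],[-0.45,[0,0,-0.0015],[0,0,0]],[-0.45,[0,0,-0.03],[0,0,0]],[-0.45,[0,0,-0.07],[0,0,0]],[-0.45,[0,0,-0.11],[0,0,0]],[-0.45,[0,0,-0.15],[0,0,0]],[-0.45,[0,0,-0.17],[0,0,0]]]'
python3 - <<'E'
from h import *
im,p=snap('top')
for q in [(253.0,243.75)]: print(onz(p,*q,.056))
m=cv2.cvtColor(im,cv2.COLOR_RGB2HSV)
plan([((.5732,-.2310,.16),-95.8),((.5732,-.2310,.065),-95.8)])
E
```

```text
clock: 47.05
tool_pos: [0.4413, 0.0058, 0.2095]
orientation: [180.0, 0.1, -95.0]
force: [1.1, 0.7, 0.0]
opening: 0.0241
gripper_force: 0.0
[0.44058729 0.00483225 0.056     ]
t 47.1 pos [0.4427 0.0062 0.2118] rpy [-1.798e+02  1.000e-01 -9.490e+01] open 0.0244
shift [0.2252, -0.1502, 0.0516] turn [-0.2, 0.1, 0.9] rows 6.6
shift [0.0, -0.0, 0.095] turn [0.0, 0.0, 0.0] rows 2.3
```

```bash

python3 -m pendant '[[-0.3,[0.225,-0.15,0.05],[0,0,0.9]],[-0.3,[0.225,-0.15,0.05],[0,0,0.9]],[-0.3,[0.225,-0.15,0.05],[0,0,0.9]],[-0.3,[0.225,-0.15,0.05],[0,0,0.9]],[-0.3,[0.225,-0.15,0.05],[0,0,0.9]],[-0.3,[0.225,-0.15,0.05],[0,0,0.9]],[-0.3,[0.225,-0.15,0.05],[0,0,0.9]],[-0.3,[0.225,-0.15,0.05],[0,0,0.9]],[-0.3,[0.225,-0.15,0.05],[0,0,0.9]]]'
python3 - <<'E'
from h import *
plan([((.5732,-.2310,.065),-95.8)])
im,p=snap('wrist','w16.png')
E
```

```text
clock: 47.85
tool_pos: [0.5689, -0.2324, 0.1522]
orientation: [179.5, 0.0, -96.0]
force: [0.9, 0.4, -0.1]
opening: 0.0307
gripper_force: 0.0
t 47.9 pos [ 0.5689 -0.2324  0.1522] rpy [179.5   0.  -96. ] open 0.0307
shift [-0.0018, -0.0049, 0.0871] turn [0.5, 0.0, -0.2] rows 2.1
```

View pics/w16.png

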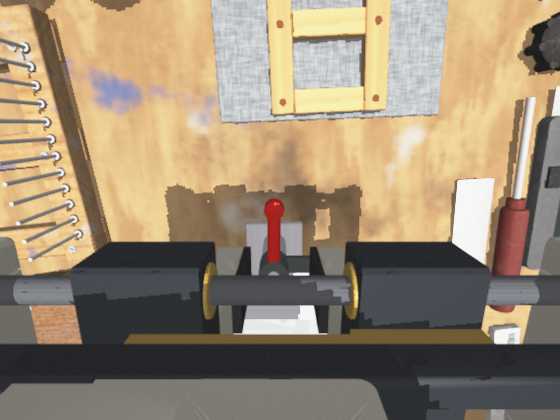

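The handle is between the fingers (end at (274,210)), and the frame lies flat on the mat. I grip the handle and swing it shut.

```bash

python3 -m pendant '[[-0.3,[-0.002,-0.004,0.03],[0,0,0]],[-0.3,[-0.002,-0.004,0.06],[0,0,0]],[-0.3,[-0.002,-0.004,0.086],[0,0,0]],[-0.3,[-0.002,-0.004,0.086],[0,0,0]],[-0.6,[-0.002,-0.004,0.086],[0,0,0]],[-0.9,[-0.002,-0.004,0.086],[0,0,0]],[-0.9,[-0.002,-0.004,0.086],[0,0,0]],[-0.9,[-0.002,-0.004,0.086],[0,0,0]]]'
python3 -m pendant '[[-0.9,[-0.0002,0.0042,0],[0,0,6]],[-0.9,[-0.0009,0.0083,0],[0,0,12]],[-0.9,[-0.002,0.0124,0],[0,0,18]],[-0.9,[-0.0035,0.0163,0],[0,0,24]],[-0.9,[-0.0054,0.02,0],[0,0,30]],[-0.9,[-0.0076,0.0235,0],[0,0,36]],[-0.9,[-0.0103,0.0268,0],[0,0,42]],[-0.9,[-0.0117,0.0283,0],[0,0,45]],[-0.9,[-0.0117,0.0283,0],[0,0,45]]]'
python3 - <<'E'
from h import *
plan([((.577-.04*np.cos(np.radians(4.5)),-.19+.04*np.sin(np.radians(4.5)),.065),175.5)])
E
```

```text
clock: 48.57
tool_pos: [0.5746, -0.2295, 0.0708]
orientation: [179.9, 0.0, -95.9]
force: [-5.4, 2.9, 6.0]
opening: 0.0097
gripper_force: 28.7
clock: 49.32
tool_pos: [0.5482, -0.2153, 0.0709]
orientation: [180.0, -0.0, -141.0]
force: [0.4, 0.2, 5.0]
opening: 0.0099
gripper_force: 31.2
t 49.3 pos [ 0.5482 -0.2153  0.0709] rpy [ 180.   -0. -141.] open 0.0099
shift [-0.0092, 0.0291, 0.0059] turn [0.0, -0.0, 43.5] rows 6.1
```

```bash

python3 -m pendant '[[-0.9,[-0.0002,0.0042,0],[0,0,6]],[-0.9,[-0.0009,0.0083,0],[0,0,12]],[-0.9,[-0.002,0.0124,0],[0,0,18]],[-0.9,[-0.0035,0.0163,0],[0,0,24]],[-0.9,[-0.0054,0.02,0],[0,0,30]],[-0.9,[-0.0076,0.0235,0],[0,0,36]],[-0.9,[-0.0103,0.0268,0],[0,0,42]],[-0.9,[-0.0114,0.0283,0],[0,0,44]],[-0.9,[-0.0114,0.0283,0],[0,0,44]],[-0.9,[-0.0114,0.0283,0],[0,0,44]]]'
python3 -m pendant '[[-0.5,[0,0,0],[0,0,0]],[-0.3,[0,0,0],[0,0,0]],[-0.3,[0,0,0],[0,0,0]],[-0.3,[0,0,-0.03],[0,0,0]],[-0.3,[0,0,-0.07],[0,0,0]],[-0.3,[0,0,-0.11],[0,0,0]],[-0.3,[0.04,0,-0.15],[0,0,0]],[-0.3,[0.08,0,-0.19],[0,0,0]],[-0.3,[0.08,0.03,-0.23],[0,0,0]],[-0.3,[0.08,0.05,-0.23],[0,0,0]]]'
python3 - <<'E'
from h import *
plan([]); im,p=snap('wrist')
h=cv2.cvtColor(im,cv2.COLOR_RGB2HSV); H,S,V=[h[...,i].astype(int) for i in range(3)]
m=((H<6)|(H>174))&(S>150)&(V>80); m[:140]=0
for a,c,pts in blobs(m,40)[:2]:
    r=pts[pts[:,1]<pts[:,1].min()+10].mean(0); e=onz(p,*r,.08)
    print(a,c,pts.min(0),pts.max(0),rect(p,pts,.08),e,np.degrees(np.arctan2(e[1]+.19,e[0]-.577))-175.05)
print('bar pred',proj(p,(.442,.0052,.05)))
ti,pt=snap('top'); 
a=np.hstack([cv2.resize(ti[140:300,110:410],(400,213)),cv2.resize(im,(400,300))[:213]]); cv2.imwrite('pics/fin.png',np.vstack([cv2.resize(ti[140:300,100:420],(800,400))])[:,:,::-1]); cv2.imwrite('pics/w17.png',im[:,:,::-1])
E
```

```text
clock: 50.15
tool_pos: [0.5398, -0.1874, 0.0708]
orientation: [-179.9, -0.0, 175.3]
force: [1.7, -8.2, 2.5]
opening: 0.0099
gripper_force: 31.4
clock: 50.98
tool_pos: [0.4619, -0.1309, 0.3022]
orientation: [180.0, -0.1, 175.0]
force: [2.4, 1.3, 1.1]
opening: 0.0308
gripper_force: 0.0
t 51.0 pos [ 0.4619 -0.1309  0.3022] rpy [ 1.80e+02 -1.00e-01  1.75e+02] open 0.0308
123 [240.66666667 240.2601626 ] [235. 234.] [246. 248.] (array([ 524.5, -185.1]), array([13.6, 18.1]), 70.3) [ 0.52263021 -0.18426438  0.08      ] -1.0720152627565085
bar pred (np.float64(385.3351458945108), np.float64(158.29015170384068))
```

View pics/w17.png

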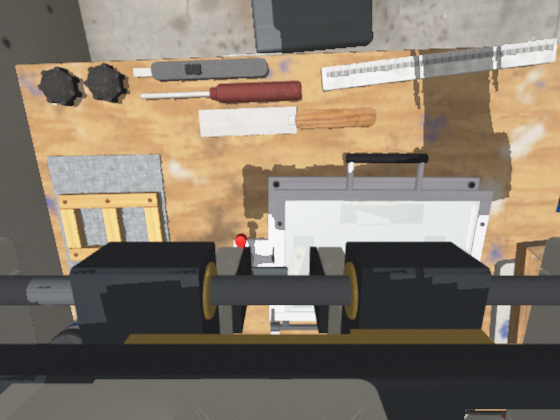

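The latch reads shut (handle end at (241,240), about 0°). The bar at (387,158) matches its shut position, and the frame is on the mat. I've gone over the 14-picture viewing limit (20 viewed), so the last check uses numbers only.

```bash
python3 - <<'E'
from h import *
im,p=snap('top'); h=cv2.cvtColor(im,cv2.COLOR_RGB2HSV); H,S,V=[h[...,i].astype(int) for i in range(3)]
t=np.array([.436,.350]);a=np.radians(-6.5);M=np.array([[np.cos(a),np.sin(a)],[-np.sin(a),np.cos(a)]])
m=((H<20)&(S>70)); mm=np.zeros_like(m); mm[200:290,115:178]=m[200:290,115:178]
for A,c,pts in blobs(mm,15)[:4]:
    w=onz(p,*c,.03)[:2]; print('tray item',A,np.round(c,1),np.round(M@(w-t),3))
m=((V>110)&(S>70)&(H>10)&(H<28)).astype(np.uint8); q=np.zeros_like(m); b=slice(198,250),slice(349,393); q[b]=m[b]
for A,c,pts in blobs(q,60)[:2]: print('frame',A,c,rect(p,pts,.018))
E
```

```text
tray item 1317 [135.6 221.2] [0.074 0.042]
tray item 359 [144.5 245.1] [0.001 0.002]
tray item 313 [170.8 269.8] [-0.067 -0.092]
tray item 97 [147.  223.3] [0.071 0.005]
frame 931 [370.67669173 222.71750806] (array([ 512.4, -376.5]), array([141.1, 101. ]), 86.3)
```

```bash
python3 -c "
from plant import workorder; print(workorder.close_job())"
```

```text
the job is handed in; nothing more can be done
None
```

I handed the job in (result not reported): by my last camera checks both wedges (left and right; there was no front wedge) and the block are in the tray, the frame lies within about 5 mm of the mat's centre, and the guard and latch are shut; I viewed 20 pictures against the limit of 14.

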